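# Pull a guarded enable paddle with the reach hook

### The arm

A 6-joint arm with a two-finger parallel gripper is mounted at the origin on a cart in front of the work surface, level with it; the furniture and walls round the work are solid. World frame = base frame: x ahead of the robot, y to its left, z up, the work surface at z = 0. Lengths are in mm, angles in rad, forces in N, time in s.
With the tool pointing down it reaches from about 350 to 925 mm from the base axis. Payload 6.4 kg.
Tool frame: the origin (TCP) lies at the very end of the fingers, on their centre line; the grasp point (between the pads) lies 19 mm behind it; z points along the fingers, y is the direction in which the jaws open and shut (so a half turn about z gives the same grasp; the last joint's range is limited). The gripper opens to 94 mm and grips with 3 to 60 N. Pads are 16 mm wide; open, the fingers measure 119 mm over their backs; the gripper's body (75 mm by 177 mm) begins 78 mm behind the grasp point.
Start: joints at [1.142, 0.245, 1.558, -0, 1.339, -0.174], TCP at [163.83, 629.026, 166.755] pointing down, gripper open.
Joint ranges: [-3.13, 3.13], [-1.02, 2.26], [0.13, 2.54], [-0.95, 4.09], [0.21, 2.88], [-2.74, 2.74]. Speed limits (rad/s): [2.57, 2.57, 3.14, 3.14, 3.14, 3.14].

### API

Orientations are given as a rotation vector (axis times angle).
In Python, from bench import r, camera, camera_params gives the robot as it stands.
- The arm moves only by the tool play_rows, never from a script. Its argument "plan" is a list of rows, each a list of 7 numbers: the shift along the world's x, y, z in m, then the turn, a rotation vector about the world's x, y, z in degrees, then the opening, from 0 (shut) to 1 (fully open). A call has 1 to 8 rows; each row is the pose to reach, as a shift and turn from the pose commanded when the call began; what a row does not reach only later rows make up. A row lasts 1/8 s, in which the tool goes at most 62.5 mm and 10.7 degrees, less where a joint would pass 70% of its speed; a pose out of reach is approached as far as the arm can. A call with a gripper value outside its range is refused whole. The fingers move at their own pace and stop on an object; the grip force is fixed at half the most. Time passes only in rows, so rows that repeat a pose let the fingers close. It gives the time, the measured TCP pose, the force and the opening at its end, in the units of the state.
- r.observe(): the state, without advancing time (a new reading comes with each control period).
- camera(name): name is "scene" or "top" or "wrist"; returns the picture (384x512x3 uint8, red, green, blue); there is no depth.
- camera_params(name): a dict with "fovy" (degrees; the focal length in pixels is half the picture's height over the tangent of half this angle, whatever the lens; pixels are square), "cx", "cy" (the principal point, pixels), "rvec" (rotation vector, rad) and "tvec" (3), from world to camera coordinates, as OpenCV has them. Camera axes: x right, y down, z forward; pixel columns grow to the right and rows downward; lengths in mm; the calibration is good to about 2 mm. The wrist camera is an equidistant fisheye: a pixel r from the principal point sees the ray r / f radians off the axis. A picture is of the moment at which its call begins: read the wrist's pose just before it. camera_params takes no time and is no camera call; for the wrist camera it gives the pose at the moment of the call.
- r.close_job(): hands the job in, once; it reports no verdict.
The state is a dict: "time": time; "qpos": joint angles; "dq": joint speeds; "effort": joint torques, N m; "ee_pos": TCP position; "tool_rot": TCP orientation; "contact_force": force on the tool from outside, world axes, zero at the start; "wrist_torque": the same for the moment, N m; "width": finger opening in mm.
Only numpy, scipy, OpenCV 4.12 (cv2) and the standard library are available. Lean on these libraries where they do the work, as an engineer would, in place of code of your own. Each camera call takes 0.05 s, during which the arm holds its last target.

### The job

Draw the bent reach hook out of its sleeve by the end that sticks out, lay it in the two notches of the rest with its black handle towards you and its bent leg hanging down, and let go. Then take it up by the black handle, reach over the low barrier and under the barred roof of the guarded switch bay, and with the bent leg pull the black paddle behind the barrier fully over towards you, keeping gripper and arm off the bay. Finally lay the hook back in the rest as before and let go, leaving the tape roll and the side cutters where they are.

Things in the scene. Friction and masses are not known exactly. Their poses are not given: they have to be found in the camera images.
- switch_bay: Fixed white-painted guard, 144 mm deep (x), 160 mm wide (y); origin on the worktop right below the paddle's pivot, x to its rear (away from the robot), y left, z up. Inner faces: sides y = +-75 mm (116 mm high), back x = +88 mm (244 mm high). The paddle stands at y = 0 on a 52 x 60 mm block 40 mm high with bearing ears to 55 mm.
- barrier_top (a point): Middle of the top of the bay's front barrier, 120 mm above the worktop, 48 mm in front of the paddle's pivot. The barrier is 5 mm sheet with an 8 mm round rail on top, as wide as the bay. Axes as the bay's.
- roof_front (a point): Middle of the front bar of the bay's roof, 240 mm above the worktop, 20 mm in front of the paddle's pivot. The roof is of 6 mm bars 44 mm apart from here to the back panel (front bar 8 mm), underside 236 mm high. Axes as the bay's
- paddle (a joint): Hinge of the black paddle switch, in rad, pivot 46 mm above the worktop along the bay's y. 0: leaning 0.4 rad to the rear (away from the barrier); 0.8: fully pulled over, leaning 0.4 rad towards the barrier (stop). Stays where it is left; light friction, 1 to 2 N at its upper part.
- paddle_top (a point): Top edge of the paddle, mid-width, 60 mm from the pivot (101 mm above the worktop at either end of its swing). The paddle is a plate 36 mm wide (bay's y), 8 mm thick, its upper 40 mm the plate and below it a 12 mm wide neck.
- sleeve: Fixed grey square tube on a pillar, 112 mm long (its x), 32 mm wide, open at its +x end; origin on the worktop below its middle. Inside 24 mm wide, 23 mm high, floor 95 mm and outer top 122 mm above the worktop. The hook lies in it, handle inside; about 100 mm of bar with the bent leg stick out. Pull it along +x by about 110 mm to clear the mouth. Foot plate 100 x 80 x 8 mm.
- sleeve_mouth (a point): Centre line of the hook's bar at the mouth of the sleeve, 100 mm above the worktop; axes as the sleeve's.
- rest: Fixed rest of bare aluminium: dark foot plate 150 x 60 x 8 mm, two posts 10 mm thick at x = -55 and +40 mm, each with a notch along x open at the top: floor 95 mm above the worktop, 16 mm wide, flared above 107 mm to about 40 mm at 119 mm. Origin on the worktop below the seat; x along the notches, away from the robot.
- rest_seat (a point): Point between the two notches, 100 mm above the worktop: where the hook's point hook_neck should lie when the hook is seated, with the hook's x along the rest's x (handle at the rest's -x end, overhanging the post and free to grasp; bent leg beyond the +x post).
- hook_neck (a point): On the centre line of the reach hook's bar, 65 mm from the bent leg, 25 to 30 mm clear of the sleeve; here the bar carries a flat-sided steel grip block, 28 x 12 x 14 mm high: grasp it here. The hook: steel bar 10 mm round, 200 mm long with its handle, about 140 g, balance point about 40 mm from here towards the handle. x from handle to bend, z up, leg pointing down (-z).
- hook_handle (a point): Centre of the hook's flat-sided black handle, 60 mm long (x) x 14 mm wide (y) x 18 mm high (z), 100 mm behind hook_neck and 4 mm above the bar's centre line. Same axes.
- hook_tip (a point): Lower end of the bent leg, the middle of its round end: 65 mm ahead of hook_neck and 165 mm ahead of hook_handle (x), 60 mm below the bar's centre line. The leg is 10 mm round. Same axes.
- tape: Roll of masking tape lying flat, 91 mm round, 24 mm high, loose bystander; origin under its centre.
- cutters: Side cutters lying flat, 156 x 59 x 15 mm, loose bystander; origin under its centre.

How it is judged:
By the outcome, as a careful person would: the job done as asked, in the order asked, and still so for the second after the job is handed in, with the robot touching nothing.
It also fails if it takes over 61 s, if anything falls off the work surface, if the arm or the gripper's body presses on something with over 40 N, if the wrist force passes 120 N, or if a joint passes its speed limit or range.

## Working session

There is one attempt and no reset: what is moved stays moved. The work goes in short steps, Python scripts to look and compute and a tool call to move; the robot and the scene stay as the last step left them, time stands still between calls to the robot, and variables do not carry over. Pictures are saved under pics/ and viewed, and the job is handed in when it is done.

Besides the shell and the picture viewer there is one more tool, called after "Call:" by a JSON object that holds its "fn" and its "kwargs", one argument or row to a line. play_rows: Moves the arm, as the interface text tells. Its arguments: {"type":"object","properties":{"plan":{"type":"array","items":{"type":"array","items":{"type":"number"}}}},"required":["plan"]}

```bash
ls; mkdir -p pics; python3 - <<'E'
from bench import r,camera,camera_params
import cv2
print(r.observe())
for n in("scene","top","wrist"):
    print(n,camera_params(n))
    im=camera(n); cv2.imwrite(f"pics/{n}0.png",im[:,:,::-1])
E
```

```text
pics
{'time': 0.0, 'qpos': array([ 1.14190354e+00,  2.45800142e-01,  1.55899133e+00, -2.81952481e-05,
        1.33871913e+00, -1.74099781e-01]), 'dq': array([ 2.42829338e-05, -3.67937553e-04, -3.00361148e-04, -1.09845165e-03,
       -2.46464211e-03, -1.32363605e-04]), 'effort': array([ 1.26955503e-03, -4.15846503e+01, -3.14602768e+01,  6.85710437e-02,
        3.33776430e-02, -1.83897387e-04]), 'ee_pos': array([163.54708621, 628.39118174, 165.66655133]), 'tool_rot': array([-3.99066842e-01, -3.11559434e+00,  2.88910787e-03]), 'contact_force': array([ 0.17956364,  0.66784303, -0.07255665]), 'wrist_torque': array([-0.00058269,  0.02095064, -0.05050522]), 'width': 93.64886098128379}
scene {'fovy': 43.92598190953379, 'cx': 257.3361260369755, 'cy': 193.56858045553085, 'rvec': array([ 0.8717822 ,  2.12472662, -1.40888463]), 'tvec': array([ 353.78927706,   11.48175382, 1560.16903222])}
top {'fovy': 47.65121353020683, 'cx': 256.20183258121216, 'cy': 186.9146803993379, 'rvec': array([ 2.096245  , -2.13544115,  0.2060039 ]), 'tvec': array([  43.50881184,  562.29645908, 1131.73145612])}
wrist {'fovy': 65.70646984690485, 'cx': 253.1141423567522, 'cy': 193.81536837384263, 'rvec': array([-2.32355537, -1.79554084, -0.2207595 ]), 'tvec': array([-648.61908283,  -26.35807744,  389.85243326])}
```

View pics/scene0.png

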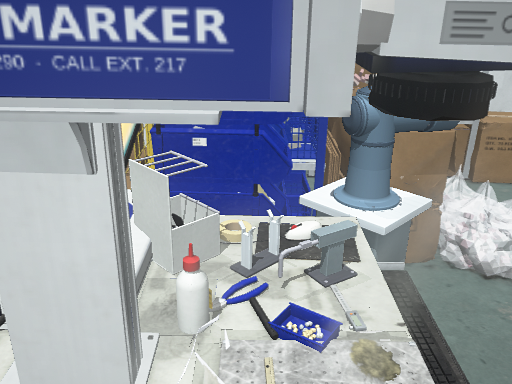

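View pics/top0.png

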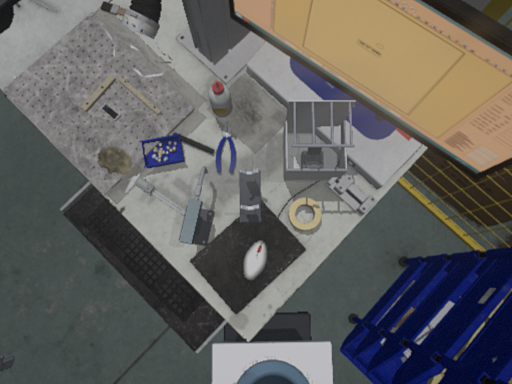

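View pics/wrist0.png

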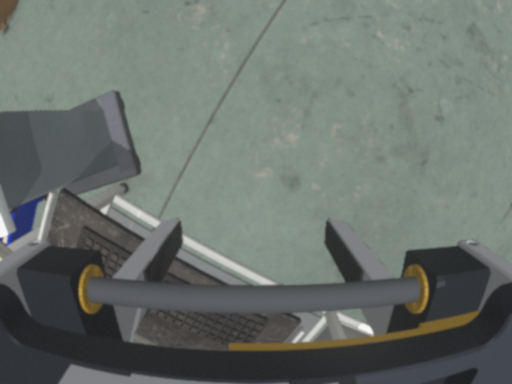

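```bash
cat > h.py <<'E'
import numpy as np,cv2
from bench import r,camera,camera_params
def K(p):
    f=192/np.tan(np.radians(p['fovy'])/2); return f,p['cx'],p['cy']
def proj(p,X):
    R,_=cv2.Rodrigues(p['rvec']); c=np.asarray(X,float).reshape(-1,3)@R.T+p['tvec']; f,cx,cy=K(p)
    return np.c_[cx+f*c[:,0]/c[:,2],cy+f*c[:,1]/c[:,2]]
def projw(p,X):
    R,_=cv2.Rodrigues(p['rvec']); c=np.asarray(X,float).reshape(-1,3)@R.T+p['tvec']; f,cx,cy=K(p)
    rr=np.hypot(c[:,0],c[:,1]); th=np.arctan2(rr,c[:,2]); return np.c_[cx+f*th*c[:,0]/rr,cy+f*th*c[:,1]/rr]
def ray(p,uv,fish=False):
    R,_=cv2.Rodrigues(p['rvec']); f,cx,cy=K(p); uv=np.asarray(uv,float).reshape(-1,2)
    d=(uv-[cx,cy])/f
    if fish:
        th=np.hypot(*d.T)[:,None]; d3=np.c_[d/th*np.sin(th),np.cos(th)]
    else: d3=np.c_[d,np.ones(len(d))]
    d3/=np.linalg.norm(d3,axis=1)[:,None]
    return -R.T@p['tvec'], d3@R
def plane(p,uv,z,fish=False):
    o,d=ray(p,uv,fish); return o+d*((z-o[2])/d[:,2])[:,None]
def crop(im,x0,y0,x1,y1,s,fn):
    cv2.imwrite(fn,cv2.resize(im[y0:y1,x0:x1,::-1],None,fx=s,fy=s,interpolation=cv2.INTER_CUBIC))
E
python3 - <<'E'
from h import *
p=camera_params('top')
print(proj(p,[[0,0,0],[163,629,166],[500,0,0],[500,200,0],[300,0,0]]))
im=cv2.imread('pics/top0.png')[:,:,::-1]
crop(im,100,80,400,300,2.6,'pics/t1.png')
im=cv2.imread('pics/scene0.png')[:,:,::-1]
crop(im,110,140,370,340,3,'pics/s1.png')
E
```

```text
[[272.91732825 402.94135706]
 [  0.54132271 352.52539021]
 [268.402245   212.40795206]
 [197.72720818 213.72212025]
 [270.11892323 284.85059152]]
```

View pics/t1.png

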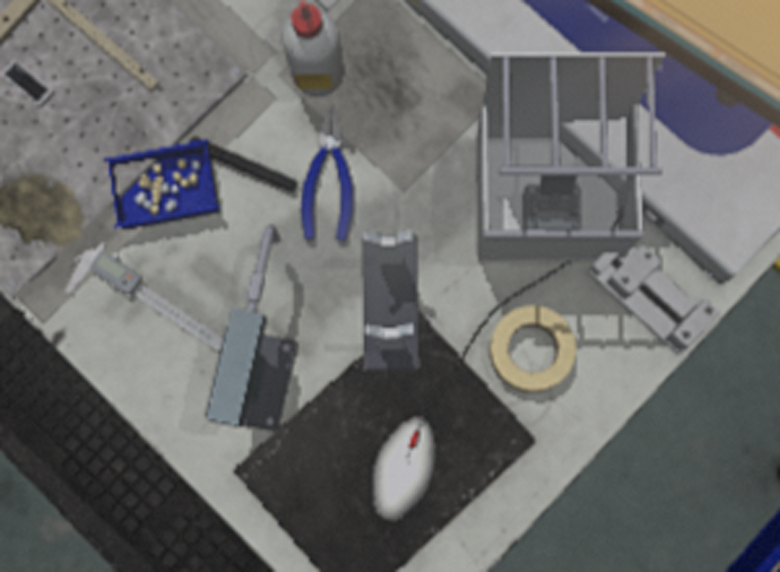

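View pics/s1.png

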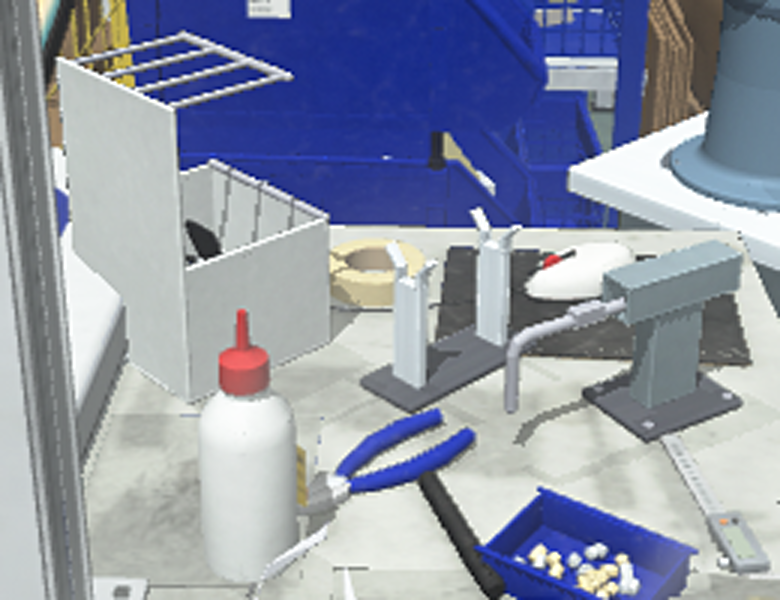

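```bash
python3 - <<'E'
from h import *
im=cv2.imread('pics/top0.png')[:,:,::-1]
crop(im,170,150,270,250,7,'pics/t2.png')
crop(im,275,90,375,190,7,'pics/t3.png')
E
```

```text
(no output)
```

View pics/t2.png

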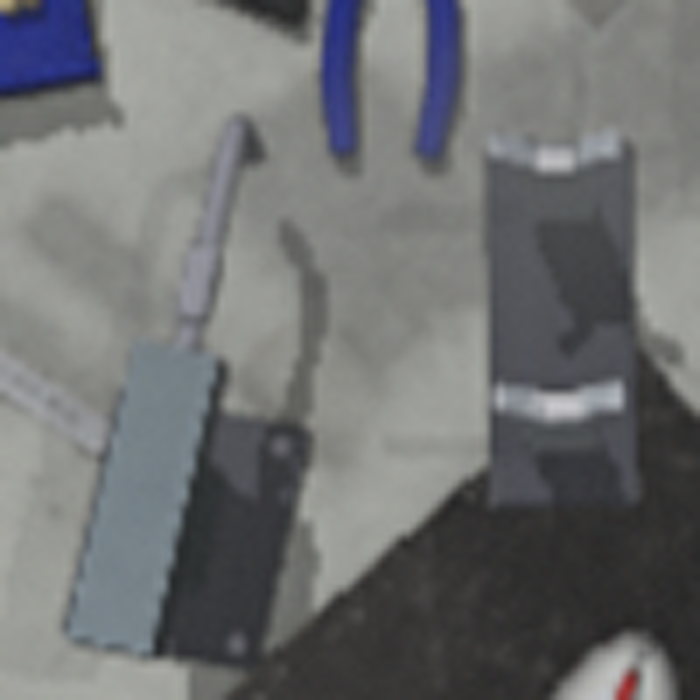

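View pics/t3.png

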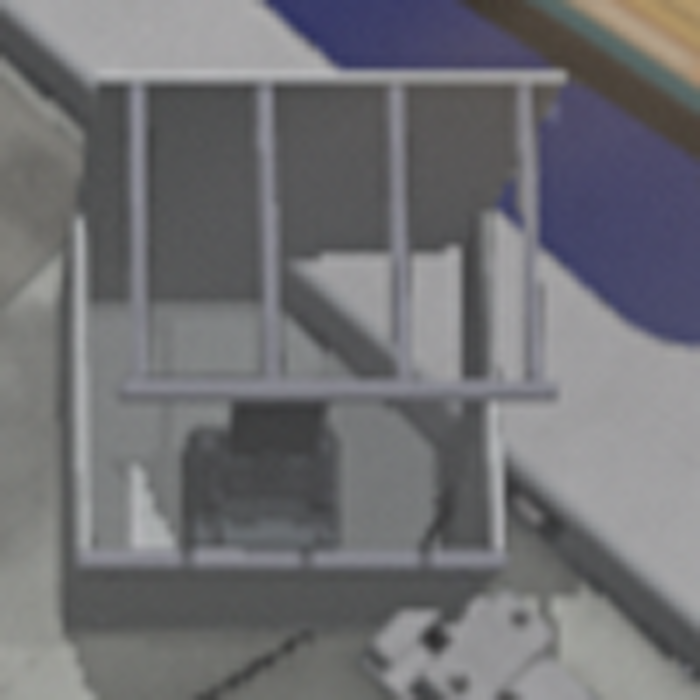

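```bash
python3 - <<'E'
from h import *
p=camera_params('top')
def q(off,pts,z,n):
    uv=(np.array(pts,float)+.5)/7-.5+off
    X=plane(p,uv,z); print(n,X.round(1).tolist()); return X
o2=[170,150];o3=[275,90]
print('cam',ray(p,[[0,0]])[0])
X=q(o2,[(133,342),(222,357),(155,655),(66,635)],122,'sleeve'); 
d=(X[0]+X[1]-X[2]-X[3])/2; print(np.linalg.norm(d),np.degrees(np.arctan2(d[1],d[0])),'mouth',(X[0]+X[1])/2,'w',np.linalg.norm(X[0]-X[1]))
H=q(o2,[(188,333),(228,165)],105,'bar'); d=H[1]-H[0];print(np.degrees(np.arctan2(d[1],d[0])))
q(o2,[(199,282)],107,'block');q(o2,[(240,116)],104,'bend end')
q(o2,[(557,157),(558,402)],95,'notch');q(o2,[(488,140),(628,140),(495,388),(622,386)],119,'post tops')
q(o2,[(490,505),(638,502),(632,138)],8,'foot')
q(o3,[(80,557),(500,555)],120,'barrier');q(o3,[(122,388),(557,388)],244,'roof front');q(o3,[(90,75),(567,75)],244,'back top')
q(o3,[(232,405),(325,405)],101,'paddle top?'); q(o3,[(262,235),(395,235),(137,235),(525,235)],243,'bars')
E
```

```text
cam [ 329.8132132    31.07185022 1220.30496102]
sleeve [[523.0, 206.9, 122.0], [516.8, 174.3, 122.0], [408.8, 197.6, 122.0], [416.5, 229.7, 122.0]]
109.68073791230819 -12.129221959246554 mouth [519.85947563 190.60767763 122.        ] w 33.24486619280471
bar [[529.0, 189.2, 105.0], [592.9, 174.7, 105.0]]
-12.768697331752609
block [[547.8, 185.0, 107.0]]
bend end [[612.0, 170.4, 104.0]]
notch [[595.9, 51.1, 95.0], [501.9, 52.1, 95.0]]
post tops [[597.3, 76.2, 119.0], [596.3, 24.1, 119.0], [503.9, 74.6, 119.0], [503.7, 28.1, 119.0]]
foot [[474.1, 81.5, 8.0], [474.2, 22.3, 8.0], [623.9, 21.8, 8.0]]
barrier [[595.8, -45.4, 120.0], [593.6, -201.3, 120.0]]
roof front [[623.5, -52.6, 244.0], [620.6, -197.4, 244.0]]
back top [[734.5, -45.5, 244.0], [731.2, -207.7, 244.0]]
paddle top? [[658.9, -106.6, 101.0], [658.2, -142.0, 101.0]]
bars [[676.5, -101.7, 243.0], [675.6, -146.5, 243.0], [677.3, -59.5, 243.0], [674.7, -190.2, 243.0]]
```

Call:
{"fn": "play_rows", "kwargs": {
  "plan": [
    [0.03,-0.035,0.045,0,0,2.2,1],
    [0.07,-0.08,0.06,0,0,2.2,1],
    [0.11,-0.13,0.06,0,0,2.2,1],
    [0.15,-0.175,0.06,0,0,2.2,1],
    [0.19,-0.22,0.06,0,0,2.2,1],
    [0.23,-0.265,0.06,0,0,2.2,1],
    [0.27,-0.31,0.06,0,0,2.2,1],
    [0.31,-0.355,0.05,0,0,2.2,1]
  ]
}}

```text
time: 1.15
ee_pos: [475.3, 272.6, 217.4]
tool_rot: [0.339, 3.121, 0.001]
contact_force: [0.3, 0.4, -0.6]
width: 94.3
```

Call:
{"fn": "play_rows", "kwargs": {
  "plan": [
    [0.04,-0.045,-0.01,0,0,0,1],
    [0.074,-0.089,-0.02,0,0,0,1],
    [0.074,-0.089,-0.02,0,0,0,1],
    [0.074,-0.089,-0.02,0,0,0,1]
  ]
}}

```text
time: 1.65
ee_pos: [547.4, 185.3, 196.6]
tool_rot: [-0.339, -3.122, -0.0]
contact_force: [0.1, -0.6, 0.5]
width: 94.0
```

```bash
python3 - <<'E'
from h import *
s=r.observe();print(s['ee_pos'],s['tool_rot'],s['qpos'],s['time'],s['contact_force'])
p=camera_params('wrist'); 
import pickle; pickle.dump(p,open('w1.pkl','wb'))
im=camera('wrist'); cv2.imwrite('pics/w1.png',im[:,:,::-1])
crop(im,0,0,512,384,1.5,'pics/w1b.png')
c,sn=np.cos(np.radians(-12.4)),np.sin(np.radians(-12.4))
n=np.array([547.5,184.9,100]); d=np.array([c,sn,0])
print(projw(p,[n,n+65*d,n-28*d,[556.5,51.5,100]]))
E
```

```text
[547.41901685 185.34190741 196.56764174] [-3.39429504e-01 -3.12246873e+00 -3.52008807e-04] [ 1.30157830e-01  5.38185412e-02  1.71607056e+00  3.97831133e-04
  1.37235917e+00 -1.22415642e+00] 1.65 [ 0.102304   -0.64934559  0.46232048]
[[253.20696961 185.28805498]
 [253.23428682 240.8523726 ]
 [253.19356883 159.58880234]
 [143.31906812 217.0549005 ]]
```

View pics/w1b.png

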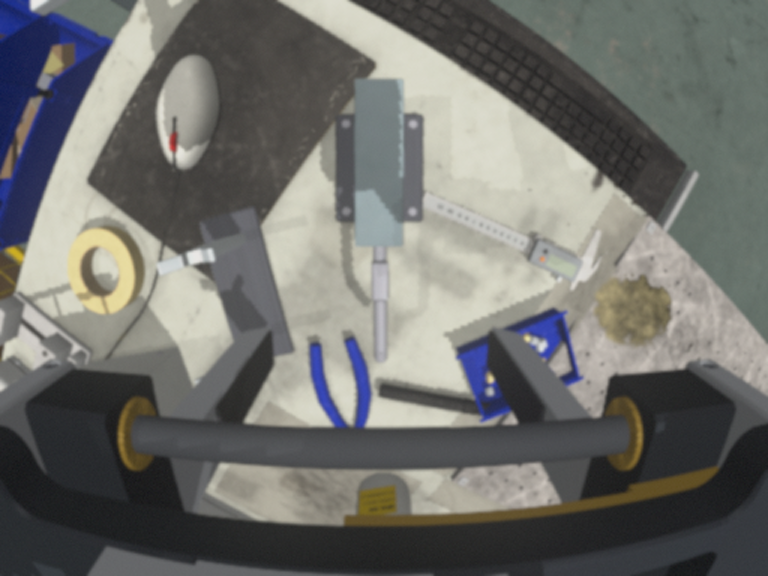

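Call:
{"fn": "play_rows", "kwargs": {
  "plan": [
    [0.001,0,-0.05,0,0,0,1],
    [0.001,0,-0.09,0,0,0,1],
    [0.001,0,-0.115,0,0,0,1],
    [0.001,0,-0.115,0,0,0,0.3],
    [0.001,0,-0.115,0,0,0,0],
    [0.001,0,-0.115,0,0,0,0],
    [0.001,0,-0.115,0,0,0,0],
    [0.001,0,-0.115,0,0,0,0]
  ]
}}

```text
time: 2.7
ee_pos: [549.1, 185.1, 82.3]
tool_rot: [0.339, 3.122, 0.0]
contact_force: [0.2, 0.4, 0.2]
width: 47.7
```

Call:
{"fn": "play_rows", "kwargs": {
  "plan": [
    [0,0,0,0,0,0,0],
    [0,0,0,0,0,0,0],
    [0,0,0,0,0,0,0],
    [0,0,0,0,0,0,0],
    [0,0,0,0,0,0,0]
  ]
}}

```text
time: 3.32
ee_pos: [548.8, 185.0, 81.7]
tool_rot: [-0.339, -3.123, 0.0]
contact_force: [0.1, -0.1, 0.2]
width: 0.9
```

```bash
python3 - <<'E'
from h import *
for n in('scene','wrist'):
    im=camera(n)
    if n=='scene': crop(im,180,170,380,320,4,'pics/s2.png')
    else: crop(im,120,80,400,290,2.8,'pics/w2.png')
s=r.observe();print(s['ee_pos'],s['width'],s['contact_force'])
E
```

```text
[548.81482978 185.0240409   81.71515601] 0.39969733653594175 [ 1.17984813 -0.48568399 -0.23140936]
```

View pics/s2.png

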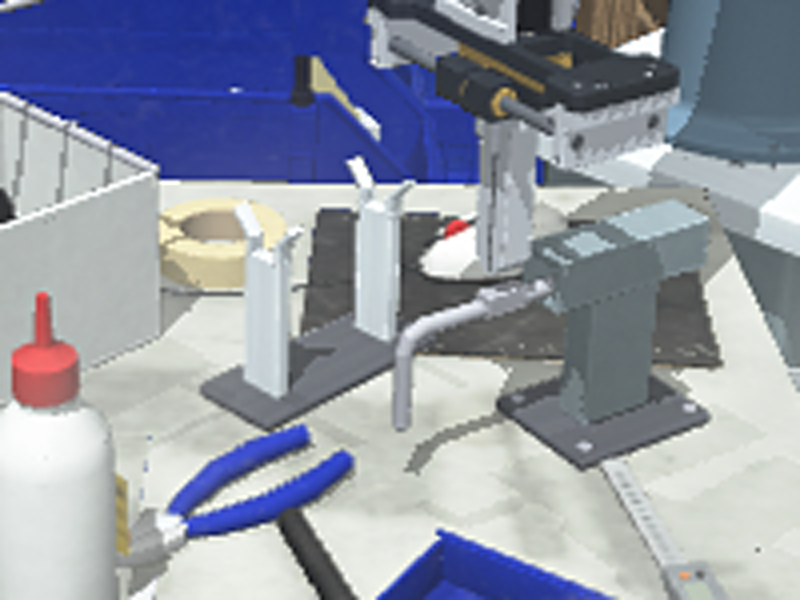

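View pics/w2.png

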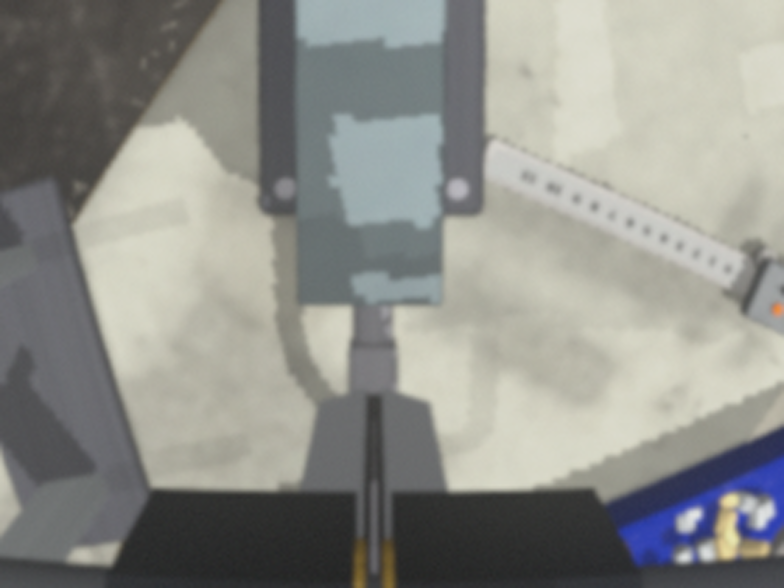

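```bash
python3 - <<'E'
from h import *
p=camera_params('scene')
print((proj(p,[[548.8,185,81.7],[547.5,184.9,100],[611,170.5,100],[611,170.5,40],[519.9,190.6,122],[556.5,51.5,119],[600,81.5,8],[596,51.5,119],[501.5,51.5,119]])-[180,170])*4)
print(camera_params('wrist'))
p=camera_params('wrist')
print((projw(p,[[548.8,185,81.7],[547.5,184.9,100],[519.9,190.6,122]])-[120,80])*2.8)
E
```

```text
[[493.97248374 331.18488251]
 [497.23764356 300.93010407]
 [399.63680703 331.11748885]
 [395.4862565  428.35940173]
 [539.56994547 252.59418207]
 [312.34940172 197.22097331]
 [292.81340869 408.1225385 ]
 [263.78248032 217.63702691]
 [376.28837501 170.34297759]]
{'fovy': 65.70646984690485, 'cx': 253.1141423567522, 'cy': 193.81536837384263, 'rvec': array([-2.29131157, -1.84156034, -0.22866984]), 'tvec': array([-298.2476372 , -486.90214885,  185.48538228])}
[[374.39700919 370.39510813]
 [373.01400472 387.76051968]
 [371.31290025 298.09865366]]
```

```bash
python3 - <<'E'
from h import *
p=camera_params('wrist')
for z in (70,82,95,107,115,125,140): print(z,(projw(p,[[548.8,185,z]])-[120,80])*2.8, (proj(camera_params('scene'),[[548.8,185,z]])-[180,170])*4)
print(ray(p,[[253,200]],True)[0])
im=camera('wrist'); crop(im,150,170,360,330,3.8,'pics/w3.png')
im=camera('scene'); crop(im,270,150,370,270,5,'pics/s3.png')
E
```

```text
70 [[374.33567382 357.99176369]] [[492.77787296 349.7779067 ]]
82 [[374.39865797 370.72911596]] [[494.00324891 330.70605071]]
95 [[374.47413103 386.05160676]] [[495.34290737 309.85549191]]
107 [[374.55153457 401.8342911 ]] [[496.59090009 290.4316266 ]]
115 [[374.60785686 413.36250561]] [[497.4290412  277.38672685]]
125 [[374.68428789 429.06675774]] [[498.48370868 260.9717921 ]]
140 [[374.81346671 455.76922548]] [[500.08045386 236.11991357]]
[480.79712753 199.6061799  299.03457626]
```

View pics/w3.png

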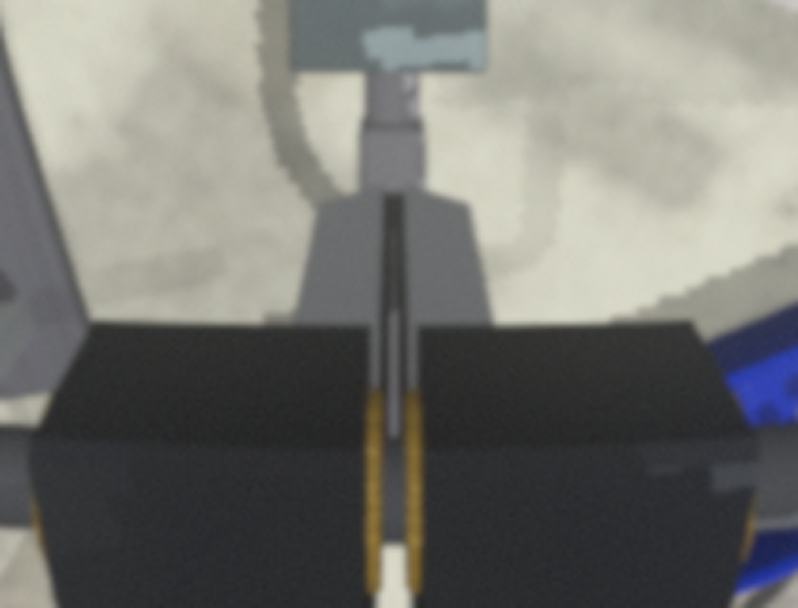

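View pics/s3.png

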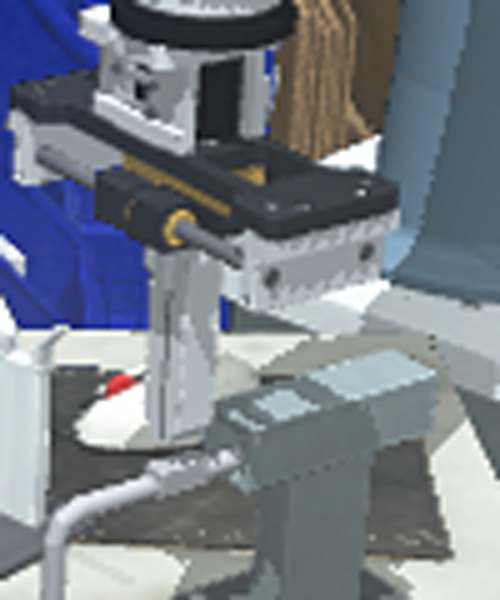

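```bash
cat > pnp.py <<'E'
from h import *
def fitpose(p,uv,X):
    f,cx,cy=K(p); d=(np.array(uv,float)-[cx,cy])/f; th=np.hypot(*d.T)[:,None]; n=d/th*np.tan(th)
    ok,rv,tv=cv2.solvePnP(np.array(X,float),n,np.eye(3),None,p['rvec'].reshape(3,1).copy(),p['tvec'].reshape(3,1).copy(),True,cv2.SOLVEPNP_ITERATIVE)
    R,_=cv2.Rodrigues(rv);R0,_=cv2.Rodrigues(p['rvec'])
    c=(-R.T@tv).ravel(); c0=-R0.T@p['tvec']
    e=n-cv2.projectPoints(np.array(X,float),rv,tv,np.eye(3),None)[0][:,0]
    print('true cam',c.round(1),'reported',c0.round(1),'diff',(c-c0).round(1)); print('rot diff deg',np.degrees(cv2.Rodrigues(R.T@R0)[0]).ravel().round(2),'rms px',np.sqrt((e**2).mean())*f)
E
python3 - <<'E'
from pnp import *
import pickle
p=pickle.load(open('w1.pkl','rb'))
a=np.radians(-12.4); ex=np.array([np.cos(a),np.sin(a),0]); ey=np.array([-ex[1],ex[0],0])
m=np.array([519.9,190.6,0]); o=m-56*ex; z=np.array([0,0,1])
X=[];uv=[]
for (x,y,zz),q in {(-56,-16,122):(355,80),(-56,16,122):(404,80),(56,-16,122):(355,245),(56,16,122):(404,245),(-50,-40,8):(335,113),(-50,40,8):(423,113),(50,-40,8):(336,222),(50,40,8):(423,222)}.items():
    X.append(o+x*ex+y*ey+zz*z); uv.append(np.array(q)/1.5)
print(np.c_[projw(p,X)*1.5,np.array(uv)*1.5].round(0))
fitpose(p,uv,X)
E
```

```text
[[354.  75. 355.  80.]
 [404.  75. 404.  80.]
 [355. 244. 355. 245.]
 [403. 244. 404. 245.]
 [335. 111. 335. 113.]
 [424. 111. 423. 113.]
 [336. 220. 336. 222.]
 [423. 220. 423. 222.]]
true cam [476.8 199.4 418.8] reported [479.5 199.9 413.9] diff [-2.7 -0.5  4.9]
rot diff deg [ 0.13 -0.13 -0.03] rms px 0.36495900155945404
```

```bash
python3 - <<'E'
from h import *
a,d=ray(camera_params('wrist'),[[253.4,221.3]],True); b,e=ray(camera_params('scene'),[[306.6,237.6]])
d=d[0];e=e[0]
A=np.c_[d,-e]; t=np.linalg.lstsq(A,b-a,rcond=None)[0]; print(a+d*t[0],b+e*t[1])
s=r.observe(); print(s['tool_rot'],s['ee_pos'],s['qpos'])
R=cv2.Rodrigues(s['tool_rot'])[0];print(R.round(3))
p=camera_params('wrist');Rc=cv2.Rodrigues(p['rvec'])[0]; print((Rc@R).round(3), R.T@(a-s['ee_pos']))
E
```

```text
[543.40944497 185.92425133 117.89940384] [543.12015939 186.41954657 117.76199711]
[3.39306735e-01 3.12321392e+00 1.59422038e-05] [548.83010672 185.02782746  81.76720296] [ 1.29500842e-01  1.73144659e-01  1.80579209e+00  1.03322282e-05
  1.16265194e+00 -1.22486792e+00]
[[-0.977  0.215  0.   ]
 [ 0.215  0.977  0.   ]
 [-0.     0.    -1.   ]]
[[-0.     1.     0.   ]
 [-0.969 -0.    -0.245]
 [-0.245 -0.001  0.969]] [  69.57684591   -0.36807729 -217.27458558]
```

```bash
python3 - <<'E'
from h import *
import pickle
p=pickle.load(open('w1.pkl','rb'))
t=np.array([547.4,185.3,196.6]); ex=np.array([-.977,.215,0]);ey=np.array([.215,.977,0])
for dz in(0,18,36):
  for w in (47,59.5):
    for dx in (-8,8): print(dz,w,dx,(projw(p,[t+[0,0,dz]-ey*w+ex*dx,t+[0,0,dz]+ey*w+ex*dx])*1.5).round(0).tolist())
im=cv2.imread('pics/w1.png')[:,:,::-1]; crop(im,90,190,420,330,2.4,'pics/w1c.png')
E
```

```text
0 47 -8 [[291.0, 333.0], [470.0, 333.0]]
0 47 8 [[289.0, 303.0], [472.0, 303.0]]
0 59.5 -8 [[268.0, 332.0], [493.0, 332.0]]
0 59.5 8 [[266.0, 303.0], [495.0, 303.0]]
18 47 -8 [[284.0, 345.0], [477.0, 345.0]]
18 47 8 [[282.0, 314.0], [479.0, 314.0]]
18 59.5 -8 [[259.0, 345.0], [502.0, 344.0]]
18 59.5 8 [[256.0, 313.0], [505.0, 313.0]]
36 47 -8 [[276.0, 359.0], [485.0, 359.0]]
36 47 8 [[273.0, 326.0], [488.0, 326.0]]
36 59.5 -8 [[249.0, 359.0], [512.0, 359.0]]
36 59.5 8 [[246.0, 325.0], [515.0, 325.0]]
```

View pics/w1c.png

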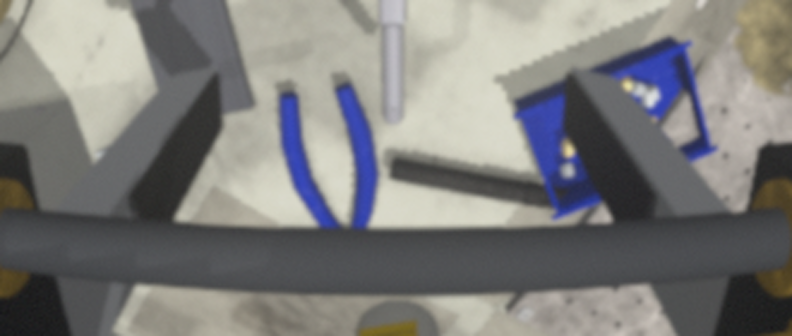

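Call:
{"fn": "play_rows", "kwargs": {
  "plan": [
    [0,0,0,0,0,0,0.5],
    [0,0,0,0,0,0,0.5],
    [0,0,0,0,0,0,0.5],
    [0,0,0,0,0,0,0.5],
    [0.001,0,-0.02,0,0,0,0.45],
    [0.001,0,-0.036,0,0,0,0.4],
    [0.001,0,-0.036,0,0,0,0.2],
    [0.001,0,-0.036,0,0,0,0]
  ]
}}

```text
time: 4.53
ee_pos: [549.8, 185.0, 45.5]
tool_rot: [-0.339, -3.123, 0.0]
contact_force: [0.6, -0.1, 0.4]
width: 20.7
```

Call:
{"fn": "play_rows", "kwargs": {
  "plan": [
    [0,0,0,0,0,0,0],
    [0,0,0,0,0,0,0],
    [0,0,0,0,0,0,0],
    [0,0,0,0,0,0,0]
  ]
}}

```text
time: 5.03
ee_pos: [550.4, 185.1, 46.3]
tool_rot: [0.339, 3.122, 0.0]
contact_force: [1.6, 0.3, 1.2]
width: 11.4
```

Call:
{"fn": "play_rows", "kwargs": {
  "plan": [
    [0.0098,-0.0021,0,0,0,0,0],
    [0.0293,-0.0064,0,0,0,0,0],
    [0.0488,-0.0107,0,0,0,0,0],
    [0.0684,-0.015,0,0,0,0,0],
    [0.0879,-0.0193,0,0,0,0,0],
    [0.1074,-0.0236,0,0,0,0,0],
    [0.118,-0.026,0,0,0,0,0],
    [0.118,-0.026,0,0,0,0,0]
  ]
}}

```text
time: 6.02
ee_pos: [668.1, 158.7, 45.2]
tool_rot: [-0.34, -3.123, 0.0]
contact_force: [-1.0, 0.8, -1.3]
width: 11.7
```

```bash
python3 - <<'E'
from h import *
im=camera('scene'); crop(im,150,130,390,310,3.3,'pics/s4.png')
im=camera('top'); crop(im,150,70,300,260,3.5,'pics/t4.png')
s=r.observe();print(s['ee_pos'],s['width'],s['contact_force'],s['time'])
E
```

```text
[667.21787009 159.12163602  45.27503915] 11.753303836030321 [ 0.03107378  0.0120525  -1.21003064] 6.125
```

View pics/s4.png

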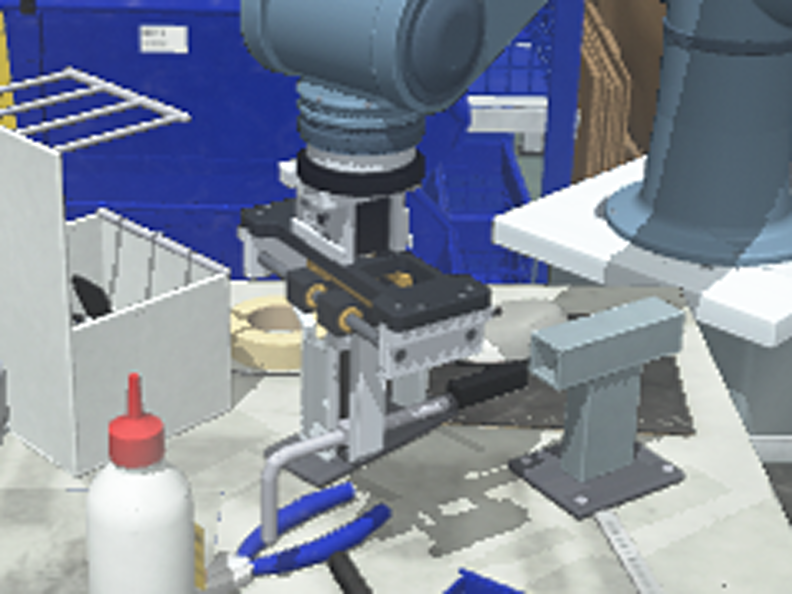

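View pics/t4.png

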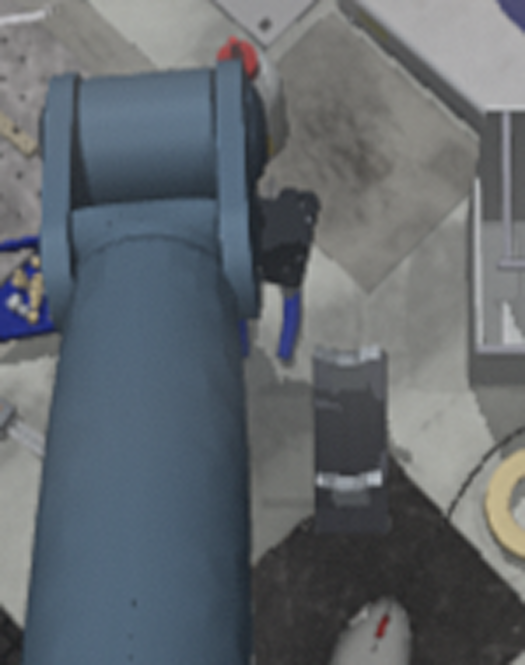

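Call:
{"fn": "play_rows", "kwargs": {
  "plan": [
    [0.005,-0.001,0.04,0,0,0,0],
    [0.005,-0.001,0.09,0,0,0,0],
    [-0.02,-0.025,0.1,0,0,4,0],
    [-0.06,-0.06,0.1,0,0,8,0],
    [-0.09,-0.09,0.1,0,0,12,0],
    [-0.1105,-0.1075,0.1,0,0,12,0],
    [-0.1105,-0.1075,0.085,0,0,12,0],
    [-0.1105,-0.1075,0.085,0,0,12,0]
  ]
}}

```text
time: 7.12
ee_pos: [556.2, 52.2, 128.9]
tool_rot: [-0.011, -3.139, -0.001]
contact_force: [0.1, -0.7, -1.6]
width: 11.9
```

```bash
python3 - <<'E'
from h import *
import pickle
s=r.observe();print(s['ee_pos'],s['tool_rot'],s['width'],s['contact_force'],s['time'])
pickle.dump(camera_params('wrist'),open('w5.pkl','wb'))
im=camera('wrist'); cv2.imwrite('pics/w5.png',im[:,:,::-1]); crop(im,0,0,512,384,1.5,'pics/w5b.png')
im=camera('scene'); crop(im,150,110,370,290,3.6,'pics/s5.png')
n=[556.5,51.5,185]
print((proj(camera_params('scene'),[[556.5,51.5,185],[621.5,51,185],[621.5,51,125],[456.5,52.2,189]])-[150,110])*3.6)
E
```

```text
[556.18716384  52.18847069 128.93388702] [-1.05256153e-02 -3.13862360e+00 -9.57960641e-04] 11.880144269252797 [ 0.11306685 -0.73799863 -1.60613833] 7.125
[[391.18684316 299.52305228]
 [315.88342995 326.86307808]
 [315.53510652 415.31406021]
 [496.31769499 255.84011572]]
```

View pics/s5.png

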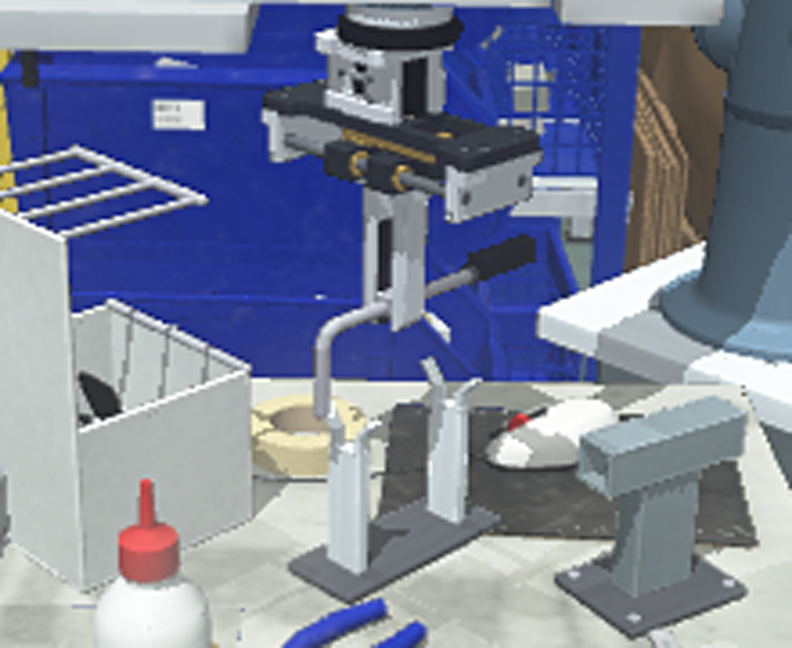

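View pics/w5b.png

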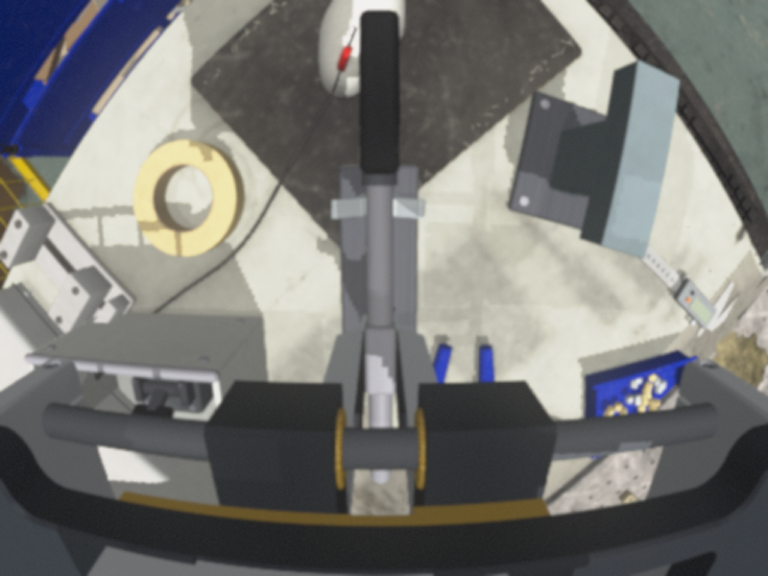

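```bash
python3 - <<'E'
from h import *
import pickle
p=pickle.load(open('w5.pkl','rb'))
for n in (550,553,556,559):
    print(n,(projw(p,[[n-70,52,198],[n-130,52,198],[n-70,52,180]])*1.5).round(1).tolist())
print((projw(p,[[501.5,51.5,119],[501.5,31.5,119],[501.5,71.5,119],[474,22,8],[474,81.5,8]])*1.5).round(1).tolist())
ps=camera_params('scene')
print(((proj(ps,[[596.5,51.5,95],[501.5,51.5,95],[624,21.5,8],[624,81.5,8],[474,21.5,8],[474,81.5,8],[621.5,51.5,125],[500,52,185]])-[150,110])*3.6).round(0).tolist())
E
```

```text
550 [[379.8, 160.2], [378.5, -7.8], [379.8, 162.5]]
553 [[379.8, 169.2], [378.6, -0.3], [379.8, 170.5]]
556 [[379.9, 178.2], [378.6, 7.4], [379.9, 178.6]]
559 [[380.0, 187.2], [378.7, 15.1], [379.9, 186.6]]
[[379.0, 209.8], [339.8, 210.2], [418.3, 209.7], [339.7, 164.9], [418.9, 164.4]]
[[344.0, 446.0], [445.0, 402.0], [281.0, 561.0], [345.0, 597.0], [437.0, 486.0], [500.0, 516.0], [316.0, 416.0], [452.0, 277.0]]
```

Call:
{"fn": "play_rows", "kwargs": {
  "plan": [
    [0,0,-0.025,0,0,0,0],
    [0,0,-0.05,0,0,0,0],
    [0,0,-0.065,0,0,0,0],
    [0,0,-0.075,0,0,0,0],
    [0,0,-0.08,0,0,0,0],
    [0,0,-0.083,0,0,0,0],
    [0,0,-0.083,0,0,0,0]
  ]
}}

```text
time: 8.1
ee_pos: [557.6, 51.5, 48.1]
tool_rot: [0.011, 3.141, -0.0]
contact_force: [-0.3, 0.1, -0.5]
width: 11.9
```

```bash
python3 - <<'E'
from h import *
s=r.observe();print(s['ee_pos'],s['tool_rot'],s['width'],s['contact_force'],s['wrist_torque'],s['time'])
im=camera('wrist'); crop(im,100,0,400,384,1.5,'pics/w6b.png')
im=camera('scene'); crop(im,200,150,330,290,4.2,'pics/s6.png')
E
```

```text
[557.62718121  51.4898843   48.09730842] [ 1.09689417e-02  3.14096874e+00 -8.22425216e-05] 11.862773520885787 [-0.27738068  0.10026287 -0.48207217] [-0.01577734 -0.07496909  0.01694939] 8.1
```

View pics/s6.png

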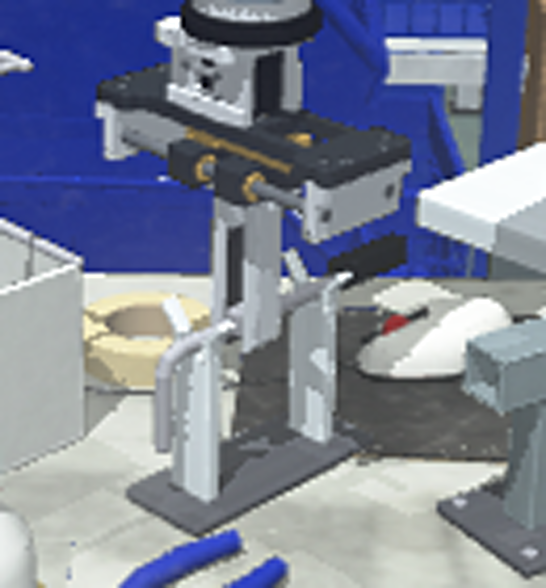

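View pics/w6b.png

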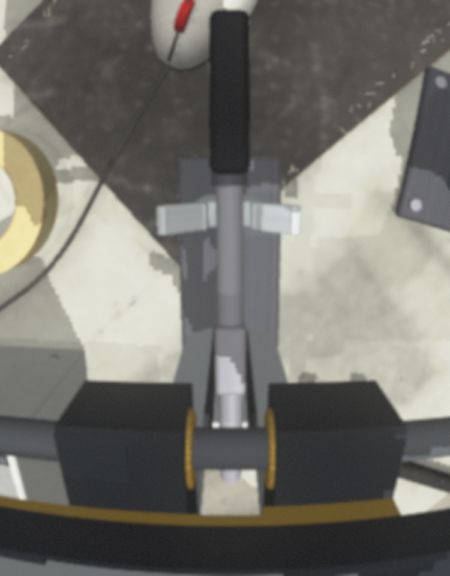

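Call:
{"fn": "play_rows", "kwargs": {
  "plan": [
    [0,0,-0.001,0,0,0,0],
    [0,0,-0.002,0,0,0,0],
    [0,0,-0.003,0,0,0,0],
    [0,0,-0.003,0,0,0,0]
  ]
}}

```text
time: 8.7
ee_pos: [557.7, 51.5, 46.4]
tool_rot: [0.011, 3.142, -0.0]
contact_force: [-5.8, 0.4, 8.1]
width: 11.8
```

Call:
{"fn": "play_rows", "kwargs": {
  "plan": [
    [0,0,0,0,0,0,0.5],
    [0,0,0,0,0,0,0.5],
    [0,0,0,0,0,0,0.5],
    [0,0,0,0,0,0,0.5],
    [0,0,0.03,0,0,0,0.5],
    [0,0,0.07,0,0,0,0.5],
    [-0.05,0,0.08,0,0,0,0.5],
    [-0.1,0,0.08,0,0,0,0.5]
  ]
}}

```text
time: 9.7
ee_pos: [457.3, 51.4, 126.0]
tool_rot: [0.011, 3.139, -0.001]
contact_force: [0.7, 0.5, 1.3]
width: 47.1
```

```bash
python3 - <<'E'
from h import *
import pickle
s=r.observe();print(s['ee_pos'],s['tool_rot'],s['width'],s['contact_force'],s['wrist_torque'],s['time'])
p=camera_params('wrist');im=camera('wrist'); crop(im,0,0,512,384,1.5,'pics/w7b.png')
im=camera('scene'); crop(im,200,150,330,290,4.2,'pics/s7.png')
ps=camera_params('scene')
n=np.array([556.5,51.5,100]);P=[n,n+[65,-.4,0],n+[65,-.4,-60],n+[-100,.6,4],n+[-70,.6,13],n+[-130,.6,13]]
print(((proj(ps,P)-[200,150])*4.2).round(0).tolist()); print((projw(p,P)*1.5).round(0).tolist())
E
```

```text
[457.25547088  51.36427868 125.99877359] [ 1.08256470e-02  3.13911911e+00 -5.63393092e-04] 47.10574352706608 [0.72822191 0.50481357 1.32573329] [-0.01412516  0.08607166  0.02935215] 9.7
[[243.0, 322.0], [158.0, 358.0], [158.0, 455.0], [363.0, 264.0], [329.0, 265.0], [396.0, 237.0]]
[[382.0, 451.0], [382.0, 521.0], [382.0, 473.0], [382.0, 305.0], [383.0, 361.0], [382.0, 255.0]]
```

View pics/s7.png

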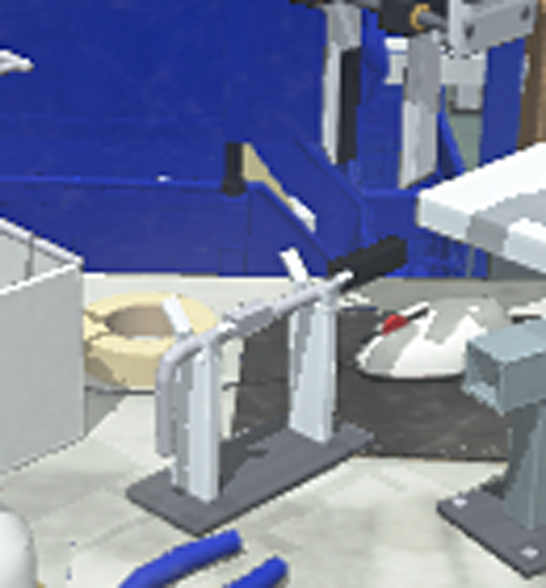

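View pics/w7b.png

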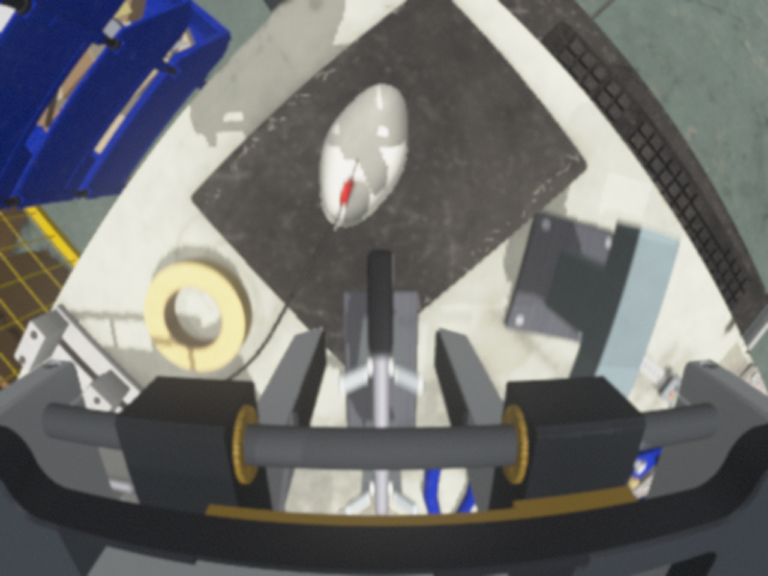

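Call:
{"fn": "play_rows", "kwargs": {
  "plan": [
    [0,0.0005,-0.04,0,0,0,0.4],
    [0,0.0005,-0.065,0,0,0,0.35],
    [0,0.0005,-0.075,0,0,0,0.3],
    [0,0.0005,-0.075,0,0,0,0],
    [0,0.0005,-0.075,0,0,0,0],
    [0,0.0005,-0.075,0,0,0,0],
    [0,0.0005,-0.075,0,0,0,0],
    [0,0.0005,-0.075,0,0,0,0]
  ]
}}

```text
time: 10.8
ee_pos: [458.3, 52.0, 50.6]
tool_rot: [0.011, 3.139, -0.0]
contact_force: [1.4, 0.6, 3.2]
width: 13.9
```

```bash
python3 - <<'E'
from h import *
s=r.observe();print(s['ee_pos'],s['tool_rot'],s['width'],s['contact_force'],s['wrist_torque'],s['time'])
im=camera('scene'); crop(im,200,150,330,290,4.2,'pics/s8.png')
E
```

```text
[458.29877867  51.95517837  50.55791411] [ 1.09318522e-02  3.13937164e+00 -2.87240119e-04] 13.910351346705243 [1.3680295  0.55466598 3.16204119] [ 0.01135267 -0.26990015  0.0567787 ] 10.8
```

View pics/s8.png

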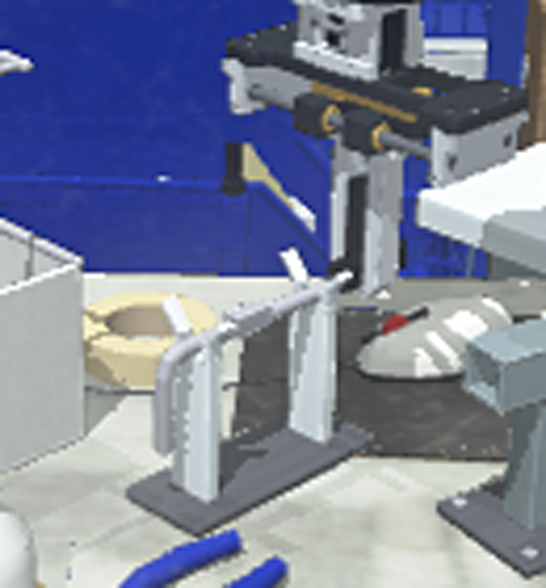

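Call:
{"fn": "play_rows", "kwargs": {
  "plan": [
    [0,0,0.02,0,0,0,0],
    [0,0,0.06,0,0,0,0],
    [-0.02,-0.005,0.1,0,0,0,0],
    [-0.035,-0.04,0.103,0,0,-0.6,0],
    [-0.04,-0.09,0.103,0,0,-0.6,0],
    [-0.04,-0.14,0.103,0,0,-0.6,0],
    [-0.04,-0.1745,0.103,0,0,-0.6,0],
    [-0.04,-0.1745,0.103,0,0,-0.6,0]
  ]
}}

```text
time: 11.85
ee_pos: [416.5, -123.8, 152.2]
tool_rot: [-0.033, -3.14, -0.001]
contact_force: [-0.7, 1.1, -1.2]
width: 13.8
```

```bash
python3 - <<'E'
from h import *
import pickle
s=r.observe();print(s['ee_pos'],s['tool_rot'],s['width'],s['contact_force'],s['wrist_torque'],s['time'])
ps=camera_params('scene');pt=camera_params('top')
im=camera('scene'); crop(im,110,90,310,240,4,'pics/s9.png')
im=camera('top'); crop(im,250,90,390,230,5,'pics/t9.png')
im=camera('wrist'); crop(im,0,0,512,384,1.5,'pics/w9b.png')
h=s['ee_pos']+[0,0,54]; a=-.0175; ex=np.array([1,a,0])
P=[h-[0,0,4],h+100*ex-[0,0,4],h+165*ex-[0,0,4],h+165*ex-[0,0,64]]
print(np.round(P,0).tolist());print(((proj(ps,P)-[110,90])*4).round(0).tolist());print(((proj(pt,P)-[250,90])*5).round(0).tolist())
E
```

```text
[ 416.51625602 -123.80419049  152.19213465] [-3.32192101e-02 -3.13966863e+00 -1.25876504e-03] 13.793312579604493 [-0.6517491   1.13132394 -1.15322736] [-0.00379371  0.0537339  -0.01057215] 11.85
[[417.0, -124.0, 202.0], [517.0, -126.0, 202.0], [582.0, -127.0, 202.0], [582.0, -127.0, 142.0]]
[[555.0, 263.0], [442.0, 294.0], [362.0, 317.0], [364.0, 407.0]]
[[371.0, 724.0], [364.0, 514.0], [360.0, 381.0], [343.0, 410.0]]
```

View pics/s9.png

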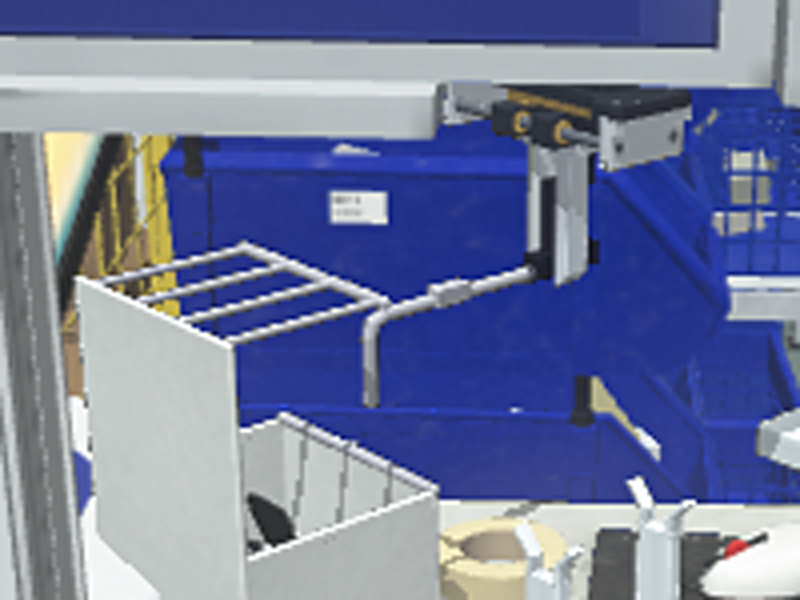

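View pics/t9.png

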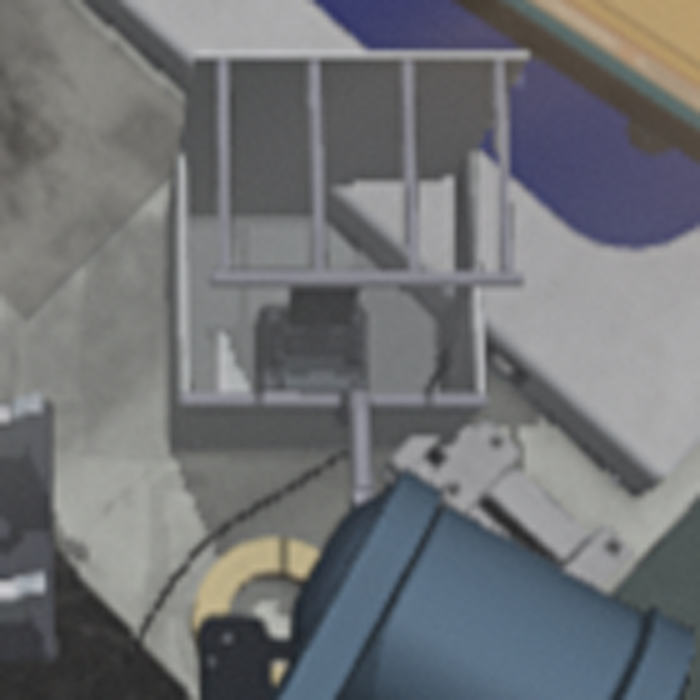

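View pics/w9b.png

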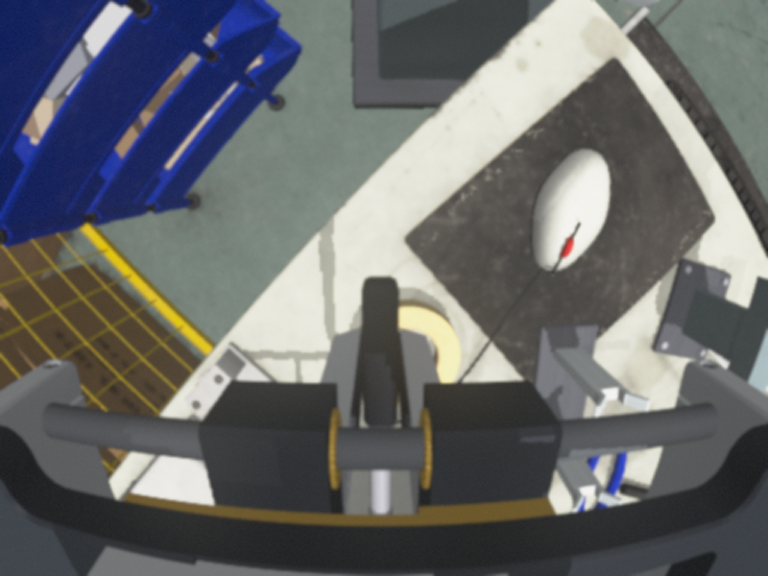

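Call:
{"fn": "play_rows", "kwargs": {
  "plan": [
    [0.02,0,0,0,0,0,0],
    [0.045,-0.0005,0,0,0,0,0],
    [0.07,-0.001,0,0,0,0,0],
    [0.09,-0.0015,0,0,0,0,0],
    [0.109,-0.002,0,0,0,0,0],
    [0.109,-0.002,0,0,0,0,0]
  ]
}}

```text
time: 12.75
ee_pos: [526.7, -123.1, 152.5]
tool_rot: [-0.023, -3.141, -0.001]
contact_force: [0.4, 0.3, -1.6]
width: 13.9
```

```bash
python3 - <<'E'
from h import *
s=r.observe();print(s['ee_pos'],s['tool_rot'],s['width'],s['contact_force'],s['wrist_torque'],s['time'])
ps=camera_params('scene');pt=camera_params('top')
im=camera('scene'); crop(im,110,90,310,240,4,'pics/s10.png')
im=camera('top'); crop(im,250,90,390,230,5,'pics/t10.png')
h=s['ee_pos']+[0,0,54]; a=-.0175; ex=np.array([1,a,0])
P=[h-[0,0,4],h+100*ex-[0,0,4],h+165*ex-[0,0,4],h+165*ex-[0,0,64],[665.9,-124.9,101]]
print(np.round(P,0).tolist());print(((proj(ps,P)-[110,90])*4).round(0).tolist());print(((proj(pt,P)-[250,90])*5).round(0).tolist())
E
```

```text
[ 526.69002948 -123.06380626  152.46878536] [-2.33359231e-02 -3.14065973e+00 -6.41989252e-04] 13.907347371663874 [ 0.43277855  0.34654743 -1.56267155] [ 0.01215555  0.13069076 -0.04365203] 12.75
[[527.0, -123.0, 202.0], [627.0, -125.0, 202.0], [692.0, -126.0, 202.0], [692.0, -126.0, 142.0], [666.0, -125.0, 101.0]]
[[433.0, 298.0], [305.0, 334.0], [214.0, 359.0], [220.0, 454.0], [260.0, 505.0]]
[[358.0, 493.0], [352.0, 291.0], [348.0, 163.0], [332.0, 203.0], [322.0, 274.0]]
```

View pics/s10.png

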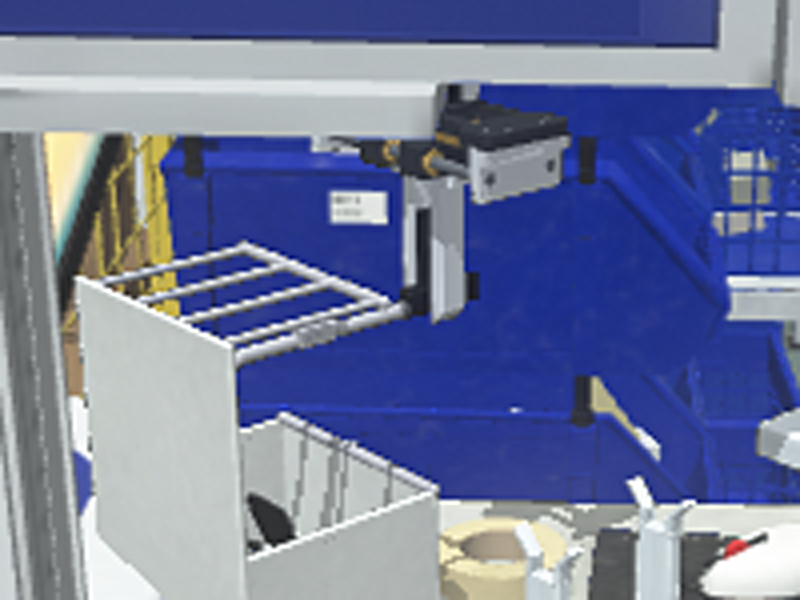

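View pics/t10.png

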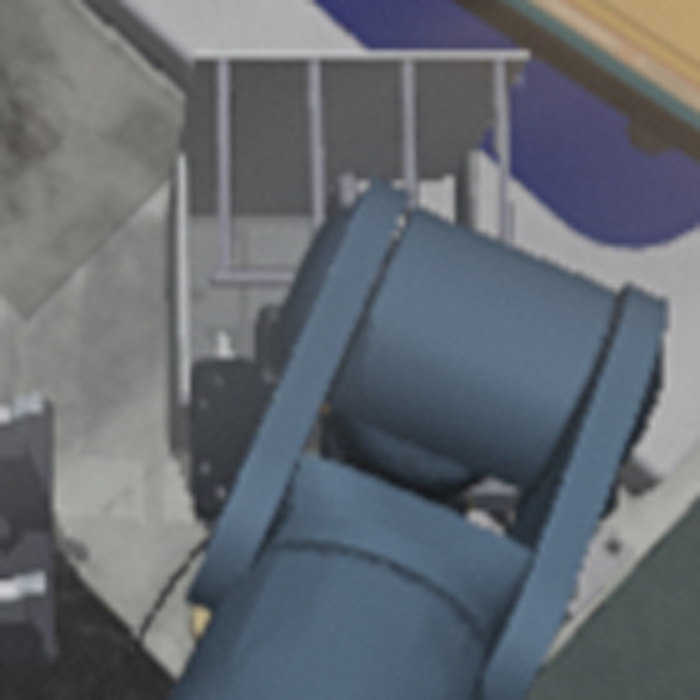

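Call:
{"fn": "play_rows", "kwargs": {
  "plan": [
    [0.006,0,0,0,0,0,0],
    [0.006,0,-0.02,0,0,0,0],
    [0.006,0,-0.04,0,0,0,0],
    [0.006,0,-0.055,0,0,0,0],
    [0.006,0,-0.063,0,0,0,0],
    [0.006,0,-0.063,0,0,0,0]
  ]
}}

```text
time: 13.6
ee_pos: [532.1, -124.4, 89.4]
tool_rot: [-0.027, -3.141, -0.001]
contact_force: [0.4, 0.1, -0.9]
width: 14.1
```

```bash
python3 - <<'E'
from h import *
s=r.observe();print(s['ee_pos'],s['tool_rot'],s['width'],s['contact_force'],s['wrist_torque'],s['time'])
im=camera('scene'); crop(im,110,120,310,270,4,'pics/s11.png')
E
```

```text
[ 532.09040691 -124.37811987   89.41104453] [-2.74913032e-02 -3.14078025e+00 -5.13340551e-04] 14.077684768332118 [ 0.40768332  0.12202429 -0.85822289] [-0.0479886   0.02470332 -0.01270209] 13.6
```

View pics/s11.png

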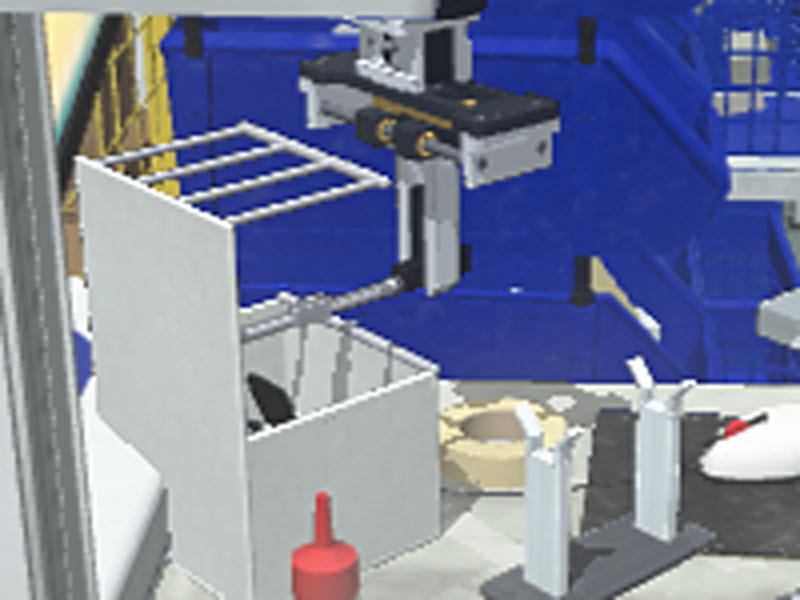

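Call:
{"fn": "play_rows", "kwargs": {
  "plan": [
    [-0.01,0.0002,0,0,0,0,0],
    [-0.02,0.0004,0,0,0,0,0],
    [-0.03,0.0005,0,0,0,0,0],
    [-0.038,0.0007,0,0,0,0,0],
    [-0.046,0.0008,0,0,0,0,0],
    [-0.053,0.001,0,0,0,0,0],
    [-0.058,0.001,0,0,0,0,0],
    [-0.06,0.001,0,0,0,0,0]
  ]
}}

```text
time: 14.65
ee_pos: [472.3, -123.5, 89.9]
tool_rot: [0.028, 3.141, -0.0]
contact_force: [4.0, -0.4, -0.6]
width: 13.4
```

```bash
python3 - <<'E'
from h import *
s=r.observe();print(s['ee_pos'],s['tool_rot'],s['width'],s['contact_force'],s['wrist_torque'],s['time'])
im=camera('scene'); crop(im,150,160,270,250,6.5,'pics/s12.png')
im=camera('top'); crop(im,280,120,360,180,8,'pics/t12.png')
ps=camera_params('scene')
for x in(642.5-23.4-3.7,642.5-23.4+3.7):print(((proj(ps,[[x,-124+18,101],[x,-124-18,101]])-[150,160])*6.5).round(0).tolist())
E
```

```text
[ 472.31817552 -123.5112507    89.86465867] [ 2.75909690e-02  3.14081825e+00 -6.29661010e-05] 13.401240100619995 [ 3.96552246 -0.39357133 -0.60102772] [-0.04270962 -0.95520888  0.10421706] 14.65
[[300.0, 343.0], [242.0, 315.0]]
[[284.0, 349.0], [226.0, 320.0]]
```

View pics/s12.png

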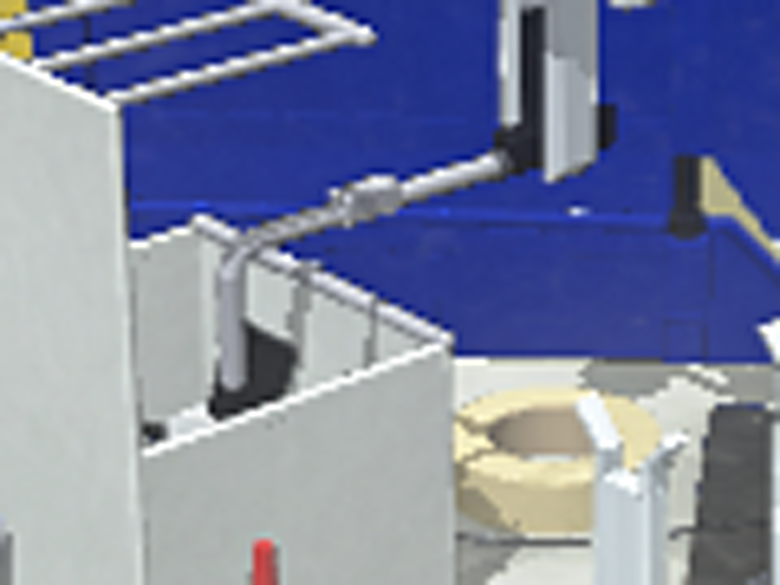

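View pics/t12.png

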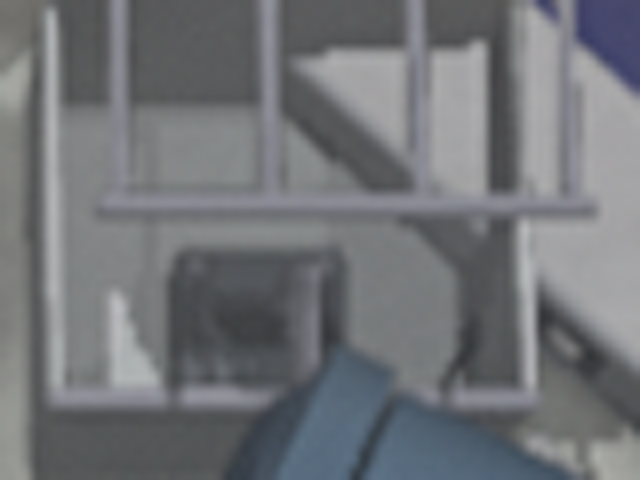

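Call:
{"fn": "play_rows", "kwargs": {
  "plan": [
    [-0.002,0,0,0,0,0,0],
    [-0.004,0,0,0,0,0,0],
    [-0.004,0,0,0,0,0,0]
  ]
}}

```text
time: 15.12
ee_pos: [471.1, -123.9, 90.6]
tool_rot: [0.028, 3.135, -0.002]
contact_force: [9.1, 0.7, -2.4]
width: 13.9
```

Call:
{"fn": "play_rows", "kwargs": {
  "plan": [
    [-0.002,0,0,0,0,0,0],
    [-0.002,0,0,0,0,0,0]
  ]
}}

```text
time: 15.38
ee_pos: [469.3, -124.0, 90.8]
tool_rot: [0.028, 3.134, -0.002]
contact_force: [9.7, -0.5, -1.7]
width: 13.6
```

```bash
python3 - <<'E'
from h import *
s=r.observe();print(s['ee_pos'],s['tool_rot'],s['width'],s['contact_force'],s['wrist_torque'],s['time'])
im=camera('scene'); crop(im,150,160,270,250,6.5,'pics/s13.png')
E
```

```text
[ 469.28172342 -124.03315872   90.83630796] [ 2.79920187e-02  3.13434085e+00 -2.04029497e-03] 13.62841855302356 [ 9.72348843 -0.45499312 -1.65518385] [-0.00715477 -1.94675135  0.00681773] 15.375
```

View pics/s13.png

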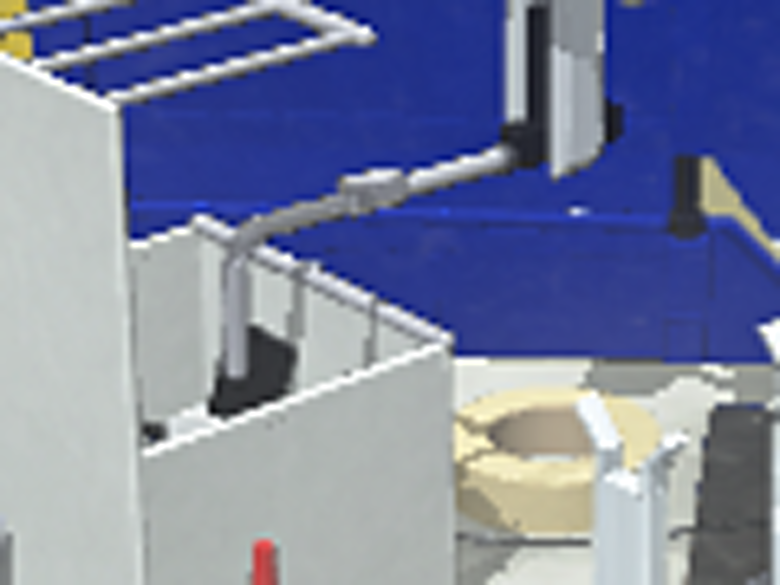

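Call:
{"fn": "play_rows", "kwargs": {
  "plan": [
    [0.012,0,0,0,0,0,0],
    [0.025,0,0,0,0,0,0],
    [0.025,0,0.02,0,0,0,0],
    [0.025,0,0.05,0,0,0,0],
    [0.025,0,0.067,0,0,0,0],
    [0.01,0,0.067,0,0,0,0],
    [-0.015,0,0.067,0,0,0,0],
    [-0.04,0,0.067,0,0,0,0]
  ]
}}

```text
time: 16.42
ee_pos: [423.9, -122.8, 154.8]
tool_rot: [-0.027, -3.138, -0.002]
contact_force: [0.1, -0.1, -1.2]
width: 13.5
```

```bash
python3 - <<'E'
from h import *
s=r.observe();print(s['ee_pos'],s['tool_rot'],s['width'],s['contact_force'],s['wrist_torque'],s['time'])
im=camera('scene'); crop(im,130,90,310,245,4.4,'pics/s14.png')
im=camera('top'); crop(im,280,120,360,180,8,'pics/t14.png')
E
```

```text
[ 423.88785248 -122.75645501  154.84986728] [-2.70639315e-02 -3.13810841e+00 -2.40531218e-03] 13.469817014754295 [ 0.12346518 -0.12082994 -1.20548914] [-0.01509004  0.10211758 -0.00517272] 16.425
```

View pics/s14.png

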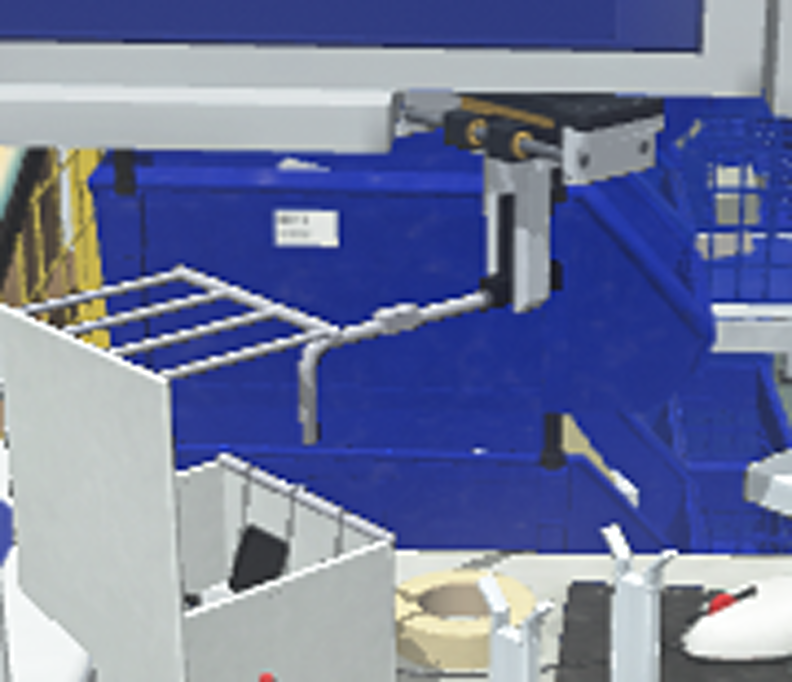

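View pics/t14.png

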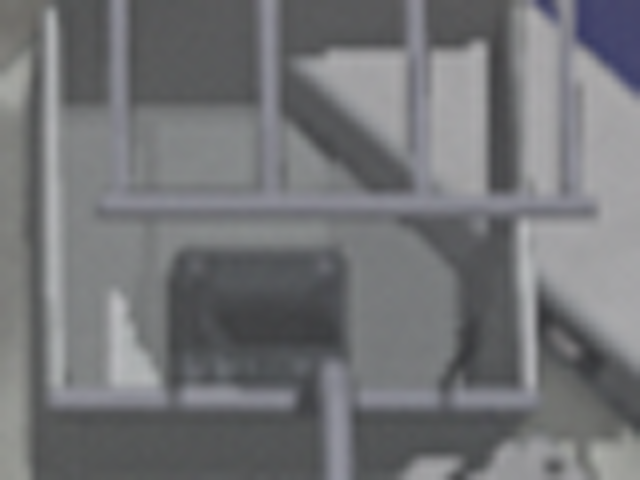

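```bash
python3 - <<'E'
from h import *
ps=camera_params('scene');pt=camera_params('top')
def pts(q):
    l=q-0.4; P=[]
    for s in (60,20):
        for y in(18,-18):
            for t in(4,):
                x=-s*np.sin(l)+t*np.cos(l); z=46+s*np.cos(l)+t*np.sin(l); P.append([642.5+x+y*.0175,-124.5+y-x*.0175,z])
    return P
for q in(.6,.7,.8,.9): print(q,((proj(ps,pts(q))-[130,90])*4.4).round(0).tolist(),((proj(pt,pts(q))-[280,120])*8).round(0).tolist())
print(((proj(ps,[[594.5,-43.5,120],[594.5,-202,120]])-[130,90])*4.4).round(0).tolist())
im=cv2.imread('pics/s14.png'); cv2.imwrite('pics/s15.png',cv2.resize(im[440:630,160:400],None,fx=3,fy=3))
im=cv2.imread('pics/t14.png'); cv2.imwrite('pics/t15.png',cv2.convertScaleAbs(im,alpha=2.2))
E
```

```text
0.6 [[263.0, 543.0], [224.0, 523.0], [254.0, 610.0], [216.0, 589.0]] [[226.0, 286.0], [334.0, 285.0], [212.0, 294.0], [317.0, 293.0]]
0.7 [[271.0, 541.0], [233.0, 522.0], [257.0, 609.0], [219.0, 588.0]] [[226.0, 304.0], [334.0, 303.0], [212.0, 299.0], [318.0, 299.0]]
0.8 [[280.0, 541.0], [241.0, 522.0], [260.0, 608.0], [222.0, 588.0]] [[226.0, 322.0], [334.0, 322.0], [212.0, 305.0], [318.0, 305.0]]
0.9 [[288.0, 542.0], [249.0, 523.0], [263.0, 608.0], [225.0, 587.0]] [[225.0, 340.0], [334.0, 340.0], [212.0, 311.0], [318.0, 311.0]]
[[392.0, 533.0], [216.0, 452.0]]
```

View pics/s15.png

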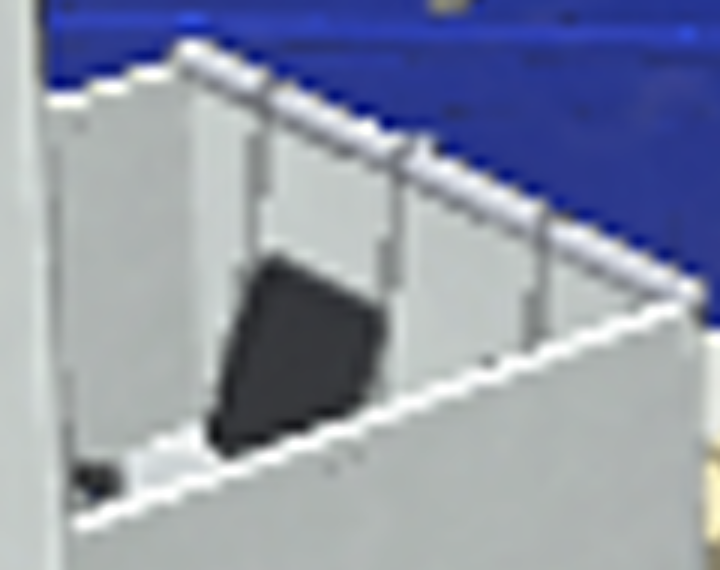

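View pics/t15.png

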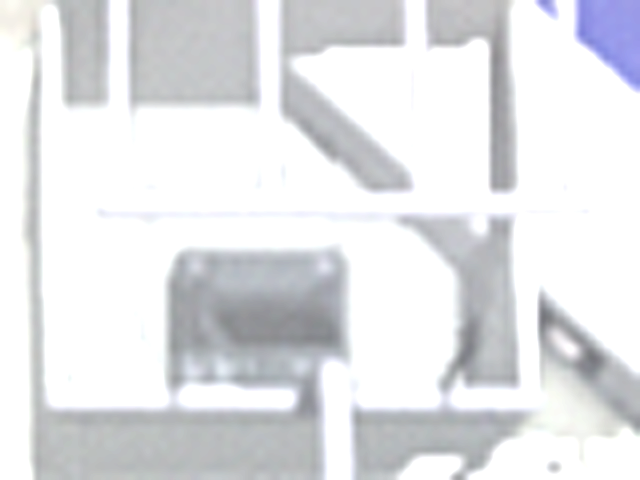

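Call:
{"fn": "play_rows", "kwargs": {
  "plan": [
    [-0.01,0.03,0,0,0,0,0],
    [-0.005,0.075,0,0,0,0.6,0],
    [0.01,0.12,0,0,0,0.6,0],
    [0.025,0.16,0,0,0,0.6,0],
    [0.031,0.1755,0,0,0,0.6,0],
    [0.031,0.1755,-0.02,0,0,0.6,0],
    [0.031,0.1755,-0.02,0,0,0.6,0],
    [0.031,0.1755,-0.02,0,0,0.6,0]
  ]
}}

```text
time: 17.52
ee_pos: [457.4, 51.5, 136.9]
tool_rot: [-0.012, -3.141, 0.0]
contact_force: [-0.1, 0.2, -0.7]
width: 13.5
```

```bash
python3 - <<'E'
from h import *
s=r.observe();print(s['ee_pos'],s['tool_rot'],s['width'],s['contact_force'],s['wrist_torque'],s['time'])
im=camera('scene'); crop(im,200,110,330,290,4.2,'pics/s16.png')
p=camera_params('wrist');im=camera('wrist'); crop(im,100,0,400,384,1.5,'pics/w16.png')
z=s['ee_pos'][2]+50
n=np.array([556.5,51.5,z]);P=[n,n+[65,-.4,0],n+[65,-.4,-60],n+[-100,.6,4]]
print(z,((proj(camera_params('scene'),P)-[200,110])*4.2).round(0).tolist())
print(((projw(p,[[501.5,51.5,119],[596.5,51,119],n,n+[65,0,0],n+[-100,0,0]])-[100,0])*1.5).round(0).tolist())
E
```

```text
[457.42796251  51.51019062 136.94304564] [-1.22804560e-02 -3.14147609e+00  1.53319399e-04] 13.496023074988267 [-0.07721367  0.18544393 -0.69062519] [ 0.03911467  0.08449751 -0.02017828] 17.525
186.94304564245905 [[246.0, 346.0], [159.0, 378.0], [158.0, 481.0], [369.0, 295.0]]
[[232.0, 380.0], [232.0, 503.0], [233.0, 532.0], [233.0, 603.0], [232.0, 353.0]]
```

View pics/s16.png

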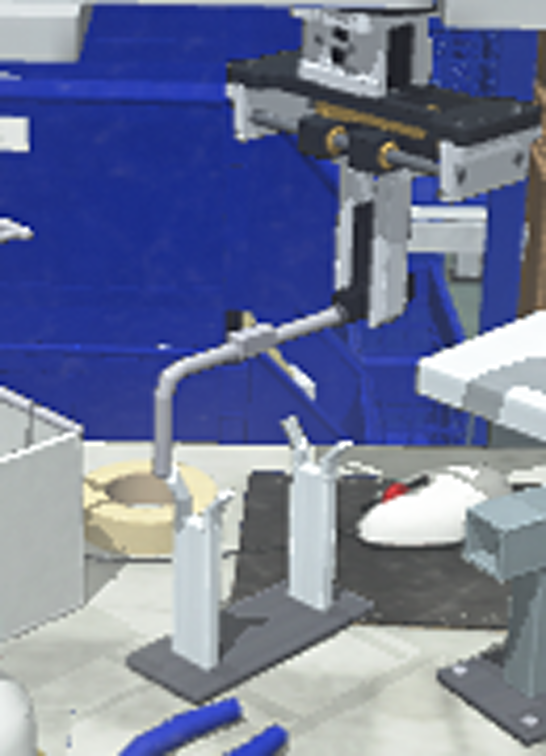

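View pics/w16.png

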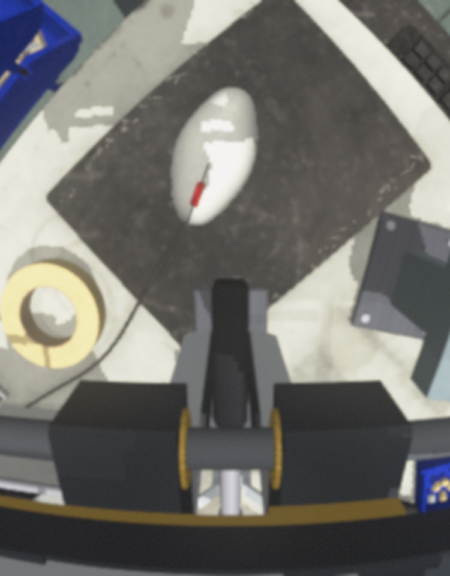

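Call:
{"fn": "play_rows", "kwargs": {
  "plan": [
    [-0.001,0.0003,-0.03,0,1.7,0,0],
    [-0.001,0.0003,-0.055,0,1.7,0,0],
    [-0.001,0.0003,-0.068,0,1.7,0,0],
    [-0.001,0.0003,-0.077,0,1.7,0,0],
    [-0.001,0.0003,-0.082,0,1.7,0,0],
    [-0.001,0.0003,-0.084,0,1.7,0,0],
    [-0.001,0.0003,-0.084,0,1.7,0,0]
  ]
}}

```text
time: 18.5
ee_pos: [456.7, 52.3, 53.1]
tool_rot: [-0.011, -3.113, 0.0]
contact_force: [-0.1, -0.5, -1.3]
width: 13.8
```

```bash
python3 - <<'E'
from h import *
s=r.observe();print(s['ee_pos'],s['tool_rot'],s['width'],s['contact_force'],s['wrist_torque'],s['time'])
im=camera('scene'); crop(im,200,150,330,290,4.2,'pics/s17.png')
E
```

```text
[456.67867969  52.29217492  53.13177663] [-1.07070379e-02 -3.11263393e+00  3.68721467e-04] 13.76371805962359 [-0.08573487 -0.45594626 -1.25468379] [0.02081017 0.04477427 0.00210267] 18.5
```

View pics/s17.png

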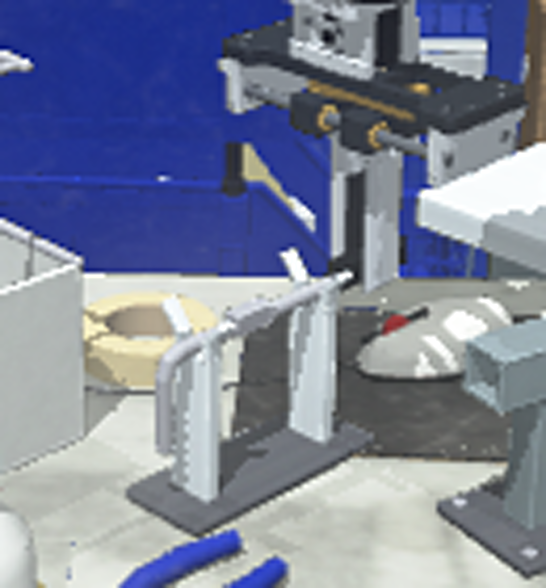

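Call:
{"fn": "play_rows", "kwargs": {
  "plan": [
    [0,0,-0.001,0,0,0,0],
    [0,0,-0.002,0,0,0,0],
    [0,0,-0.003,0,0,0,0],
    [0,0,-0.003,0,0,0,0]
  ]
}}

```text
time: 19.05
ee_pos: [456.8, 52.3, 50.6]
tool_rot: [-0.011, -3.113, 0.0]
contact_force: [-3.6, -0.3, 5.4]
width: 13.8
```

Contact with both notches; release and retreat upward.

Call:
{"fn": "play_rows", "kwargs": {
  "plan": [
    [0,0,0,0,0,0,0.5],
    [0,0,0,0,0,0,0.5],
    [0,0,0,0,0,0,0.5],
    [0,0,0,0,0,0,0.5],
    [0,0,0,0,0,0,0.5],
    [0,0,0.04,0,0,0,0.5],
    [0,0,0.1,0,0,0,0.5],
    [-0.03,0,0.15,0,0,0,0.5]
  ]
}}

```text
time: 20.05
ee_pos: [427.0, 52.1, 202.3]
tool_rot: [-0.011, -3.113, 0.001]
contact_force: [0.2, -0.1, 0.1]
width: 47.1
```

```bash
python3 - <<'E'
from h import *
s=r.observe();print(s['ee_pos'],s['tool_rot'],s['width'],s['contact_force'],s['wrist_torque'],s['time'])
im=camera('scene'); crop(im,140,140,330,300,4.2,'pics/s18.png')
im=camera('top'); crop(im,200,90,370,240,4.6,'pics/t18.png')
im=camera('wrist'); crop(im,0,0,512,384,1.5,'pics/w18.png')
E
```

```text
[426.99511213  52.12394848 202.29068499] [-1.08144529e-02 -3.11348798e+00  5.33909593e-04] 47.073326880868706 [ 0.18272713 -0.14119994  0.06796189] [ 0.01258807 -0.04371782  0.01751369] 20.05
```

View pics/s18.png

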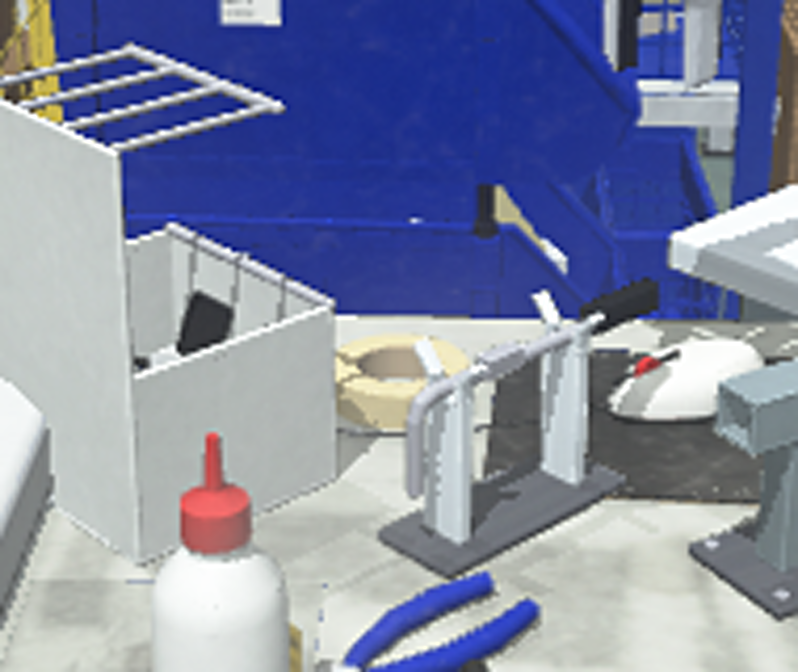

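View pics/t18.png

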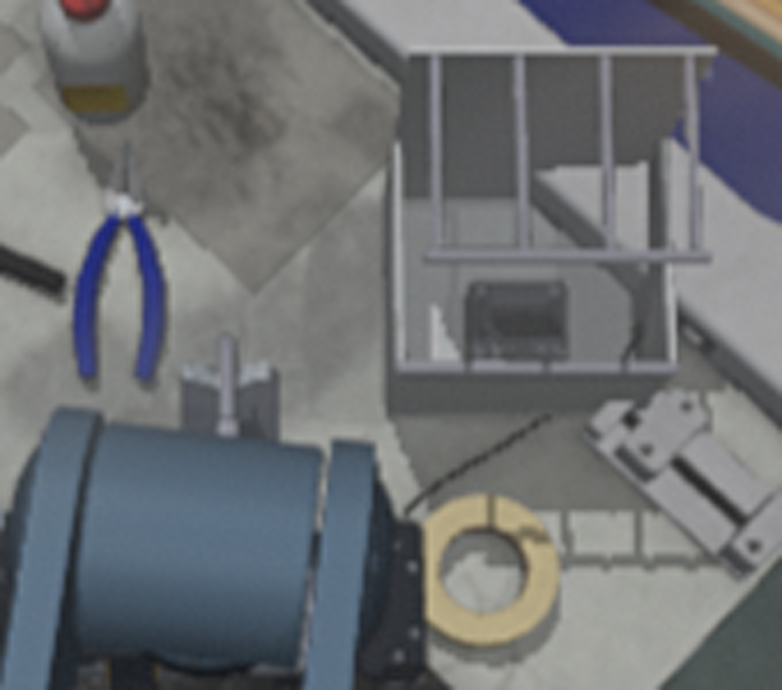

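View pics/w18.png

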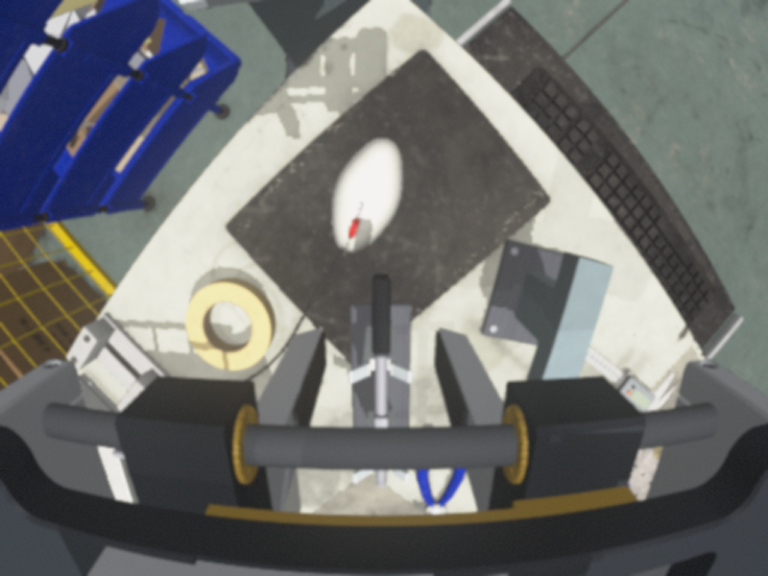

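```bash
python3 - <<'E'
from h import *
p=camera_params('top')
print(plane(p,[[(228.5)/4.6+200-.4,336/4.6+90-.4]],104), plane(p,[[229/4.6+200,376/4.6+90]],95), plane(p,[[229/4.6+200,430/4.6+90]],105))
o,d=ray(camera_params('scene'),[[413.5/4.2+140,497/4.2+140]]); d=d[0]; t=(51.2-o[1])/d[1]; print('tip',o+d*t)
o,d=ray(camera_params('scene'),[[502/4.2+140,356/4.2+140]]); d=d[0]; t=(51.2-o[1])/d[1]; print('block',o+d*t)
E
```

```text
[[619.25305747  50.16642453 104.        ]] [[596.62553223  49.33897805  95.        ]] [[562.66539179  49.65360545 105.        ]]
tip [618.7227968   51.2         39.20510128]
block [550.90690872  51.2        102.82609114]
```

```bash
python3 - <<'E'
from bench import r
print(r.close_job())
E
```

```text
the job is handed in; nothing more can be done
None
```

I handed the job in at about 20 s of the 61 s allowed. All steps were done in the order asked:
- The hook was drawn from the sleeve by its grip block, laid in the rest and let go.
- It was then taken up by the black handle and taken over the barrier and under the roof. The paddle was pulled to its stop.
- Last, the hook was laid back in both notches and let go.

**Last checks:**
- **Hook:** It lies seated in both notches, handle towards the robot and leg down, about 1.5–2.5 mm from the ideal seat along the bar.
- **Paddle:** In the scene camera picture it reads 0.8–0.87 rad, fully over. It stayed put when pulled harder, with about 9–10 N on the tool.
- **Bystanders and bay:** The tape roll and cutters look to be where they were, and I saw no contact of gripper or arm with the bay.
- **Forces:** No reading passed 10 N at the wrist. The gripper ended open and clear.

**What disagreed:**
- **Finger length:** The fingers ended about 36 mm short of the stated tool point. The first grasp therefore closed on nothing, above the block, without disturbing the hook. I worked out the offset from two camera views and allowed for it from then on.
- **Hook tilt:** The hook tilted about 1.5–2° in the grip while pulling the paddle. I turned the tool to level it before seating.

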